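Put the washed beaker set and caps back into the drawer insert

ROBOT

A 7-joint arm with a two-finger parallel gripper is mounted at the origin on a cart in front of the work surface, level with it; the furniture and walls round the work are solid. World frame = base frame: x ahead of the robot, y to its left, z up, the work surface at z = 0. Lengths are in m, angles in rad, forces in N, time in s.
With the tool pointing down it reaches from about 0.425 to 0.925 m from the base axis. Payload 6.8 kg.
Tool frame: the origin (TCP) lies on the front face of the gripper's body, between the roots of the fingers; the fingertips stand 73 mm ahead of it and the grasp point (between the pads) lies r.pinch_z ahead of it (r.pinch_z is the distance from the TCP to the grasp point, in m); z points along the fingers, y is the direction in which the jaws open and shut (so a half turn about z gives the same grasp; the last joint's range is limited). The gripper opens to 85 mm and grips with 20 to 120 N. Pads are 22 mm wide; open, the fingers measure 114 mm over their backs; the gripper's body (76 mm by 85 mm) begins 54 mm behind the grasp point. The pads swing forward as they close: fully open they stand 13 mm farther back than shut.
Start: joints at [-1.216, 0.477, 0.022, 1.555, -0.011, 1.109, -0.083], TCP at [0.301, 0.604, 0.304] pointing down, gripper open.
Joint ranges: [-2.96, 2.96], [-0.34, 2.1], [-1.41, 1.46], [0.24, 2.44], [-1.37, 4.51], [0.17, 1.92], [-2.96, 2.96]. Speed limits (rad/s): [2.39, 2.39, 3.14, 3.14, 3.14, 3.14, 3.14].

INTERFACE

Orientations are given as a rotation vector (axis times angle).
In Python, from bench import readout, grab_frame, r, search_frame, masks_of, tip_of gives the robot as it stands.
- The arm moves only by the tool step_arm, never from a script. Its argument "commands" is a list of rows, each a list of 7 numbers: the shift along the tool's x, y, z as a fraction of full scale, then the turn, a rotation vector about the tool's x, y, z as a fraction of full scale, then the gripper's target within -1 to 1 (shut at 1, half-way at 0, fully open at -1). In form: [[tx, ty, tz, ax, ay, az, hand], ...]. A call has exactly 10 rows; each row is the pose to reach, as a shift and turn from the pose measured when the call began, along the tool's axes at that moment, turning the shorter way round; what a row does not reach only later rows make up. Full scale, the value 1, is 500 mm for a shift and 360 degrees for a turn. A row lasts 1/8 s, in which the tool goes at most 62.5 mm and 10.7 degrees, less where a joint would pass 70% of its speed; a pose out of reach is approached as far as the arm can. A call with a number of a shift or a turn outside -1 to 1 is refused whole. A call with a gripper value outside its range is refused whole. The fingers move at their own pace and stop on an object; "newtons" is the grip in N (left out, the last holds). Time passes only in rows, so rows that repeat a pose let the fingers close, or fill a call up. It gives the time, the measured TCP pose, the force and the opening at its end, in the units of the state.
- readout.get_obs(): the state, without advancing time (a new reading comes with each control period).
- grab_frame(name): name is "scene" or "top"; returns a dict with "img" (420x560x3 uint8, red, green, blue), "K" (3x3 intrinsics, pixels), "world_to_cam" (4x4, takes a point from world to camera coordinates). Camera axes: x right, y down, z forward; pixel columns grow to the right and rows downward; lengths in m; the calibration is good to about 2 mm. A picture is of the moment at which its call begins. There is no depth.
- r.hand_in(): hands the job in, once; it reports no verdict.
Trained networks look in a picture, given as the dict that the camera call returned (one of the last four; its "shot" number tells which), for a name from the list of things; names that differ only in an ending like _2 or _b are one class to them, and where a whole thing is asked for, a point or a joint stands for the part that bears it (a point fixed in the world has none). Each returns a list of dicts, best first, with "p" (0 to 1); they miss things now and then, are a little off and sometimes report something else, mostly with a low value. They report only what shows in the picture. A call takes as long as a camera call. They do not tell look-alikes from the thing itself.
- search_frame(thing, picture): "extent" ([centre column, centre row, width, height] in pixels, round what is visible of it).
- masks_of(thing, picture): "pixels" (420x560 bool, what is visible of it) and "extent" ([centre column, centre row, width, height] in pixels, round what is visible of it).
- tip_of(thing, picture): "point" ([column, row] in pixels: a listed point, or the origin of a listed thing).
The state is a dict: "clock": time; "joints": joint angles; "qvel": joint speeds; "tau": joint torques, N m; "tcp_pos": TCP position; "orientation": TCP orientation; "contact_force": force on the tool from outside, world axes, zero at the start; "moment": the same for the moment, N m; "grip_width": finger opening in m.
Only numpy, scipy, OpenCV 4.12 (cv2) and the standard library are available. Lean on these libraries where they do the work, as an engineer would, in place of code of your own. Each camera call takes 0.05 s, during which the arm holds its last target. There are 200 camera calls.

TASK

Put the washed ware away in the white drawer insert: stand the largest steel beaker on the floor of the insert's long bay and nest the other three in it in size order, each fully home in the next larger one with its bead on that one's rim, without tipping a beaker over. Sort all the caps lying on the bench into the two short bays, the small screw caps in one and the large ring caps in the other (either way round), and leave the timer, the glass beaker and the tape where they are.

Things in the scene. Friction and masses are not known exactly. Their poses are not given: they have to be found in the camera images.
- insert: White plastic drawer insert, 200 x 200 x 24 mm, fixed. Origin: centre of underside, z up. Floor top at z 4 mm, walls 4 mm thick, partitions 22 mm high. On its +y side the long bay (inside x -96..96, y 18..96 mm); on its -y side two equal short bays (inside x -96..-2 and x 2..96 mm, both y -96..14 mm).
- beaker_1: Largest of 4 round open steel beakers, 92 mm high, upright, 170 g. Origin: centre of underside, z up. Outer bead 73 mm across, z 62 to 67 mm; above it the straight neck, 64 mm across (grip here); below, body tapers to 59 mm. Mouth 59 mm wide, floor 3 mm.
- beaker_2: Second of 4 round open steel beakers, 85 mm high, upright, 130 g. Origin: centre of underside, z up. Outer bead 63 mm across, z 55 to 60 mm; above it the straight neck, 54 mm across (grip here); below, body tapers to 49 mm. Mouth 49 mm wide, floor 3 mm. Nested, its bead rests on beaker_1's rim: origin 37 mm above that one's, 2.5 mm play all round, neck standing clear.
- beaker_3: Third of 4 round open steel beakers, 78 mm high, upright, 100 g. Origin: centre of underside, z up. Outer bead 53 mm across, z 48 to 53 mm; above it the straight neck, 44 mm across (grip here); below, body tapers to 39 mm. Mouth 39 mm wide, floor 3 mm. Nested, its bead rests on beaker_2's rim: origin 37 mm above that one's, 2.5 mm play all round, neck standing clear.
- beaker_4: Smallest of 4 round open steel beakers, 71 mm high, upright, 70 g. Origin: centre of underside, z up. Outer bead 43 mm across, z 41 to 46 mm; above it the straight neck, 34 mm across (grip here); below, body tapers to 29 mm. Mouth 29 mm wide, floor 3 mm. Nested, its bead rests on beaker_3's rim: origin 37 mm above that one's, 2.5 mm play all round, neck standing clear.
- cap_small_0: Small screw cap, solid-sided disc 31 mm across and 14 mm high, lying flat and loose (12 g). Origin: centre of its underside; z up. Not every start has it.
- cap_small_1: Small screw cap, solid-sided disc 31 mm across and 14 mm high, lying flat and loose (12 g). Origin: centre of its underside; z up. Not every start has it.
- cap_small_2: Small screw cap, solid-sided disc 31 mm across and 14 mm high, lying flat and loose (12 g). Origin: centre of its underside; z up. Not every start has it.
- cap_ring_0: Large ring cap (aperture cap with an open middle), 50 mm across and 15 mm high, lying flat and loose (18 g). Origin: centre of its underside; z up. Grip it across the outside. Not every start has it.
- cap_ring_1: Large ring cap (aperture cap with an open middle), 50 mm across and 15 mm high, lying flat and loose (18 g). Origin: centre of its underside; z up. Grip it across the outside. Not every start has it.
- timer: White bench timer with three buttons, 62 x 62 x 21 mm, origin at the centre of its underside. A bystander: leave it alone.
- glass_beaker: Clear glass beaker, 70 mm across, 88 mm high, origin at the centre of its underside. It is not part of the steel set: leave it alone.
- tape: Roll of tan tape lying flat, 96 mm across, 25 mm high, origin at the centre of its underside. A bystander: leave it alone.
- parts_box: Clear plastic parts box with a lid, fixed to the bench left of the work: 169 x 122 x 87 mm along its x, y, z, origin at the centre of its underside. Not part of the job; keep the hand clear of it.
Things that resemble listed ones, but are neither listed nor needed, are in the scene too. What is shaped like the cap_small_1 but pink or turquoise is not meant.

How it is judged:
At the end, for the whole second after the job is handed in: Largest beaker upright (0.08 rad) on the long bay's floor; each other one 32-42 mm above the next larger's origin, within 7 mm sideways, 0.1 rad; every cap's centre inside a short bay (4 mm off the walls, under 45 mm up), small caps all in one, ring caps all in the other; all at rest (x of beaker_1 in the frame of insert between -0.085 and 0.085 m and y of beaker_1 in the frame of insert between 0.035 and 0.078 m and z of beaker_1 in the frame of insert below 0.01 m and angle between beaker_1's own z axis and vertical below 0.08 rad and z of beaker_2 in the frame of beaker_1 between 0.032 and 0.042 m and horizontal distance between beaker_2 and beaker_1 below 0.007 m and angle between the z axis of beaker_2 and the z axis of beaker_1, either way round below 0.1 rad and z of beaker_3 in the frame of beaker_2 between 0.032 and 0.042 m and horizontal distance between beaker_3 and beaker_2 below 0.007 m and angle between the z axis of beaker_3 and the z axis of beaker_2, either way round below 0.1 rad and z of beaker_4 in the frame of beaker_3 between 0.032 and 0.042 m and horizontal distance between beaker_4 and beaker_3 below 0.007 m and angle between the z axis of beaker_4 and the z axis of beaker_3, either way round below 0.1 rad and y of cap_small_0 in the frame of insert between -0.092 and 0.01 m and z of each of cap_small_0, cap_small_1, cap_small_2, cap_ring_0, cap_ring_1 in the frame of insert below 0.045 m and y of cap_small_1 in the frame of insert between -0.092 and 0.01 m and y of cap_small_2 in the frame of insert between -0.092 and 0.01 m and y of cap_ring_0 in the frame of insert between -0.092 and 0.01 m and y of cap_ring_1 in the frame of insert between -0.092 and 0.01 m and ((x of cap_small_0 in the frame of insert between 0.006 and 0.092 m and x of cap_small_1 in the frame of insert between 0.006 and 0.092 m and x of cap_small_2 in the frame of insert between 0.006 and 0.092 m and x of cap_ring_0 in the frame of insert between -0.092 and -0.006 m and x of cap_ring_1 in the frame of insert between -0.092 and -0.006 m) or (x of cap_small_0 in the frame of insert between -0.092 and -0.006 m and x of cap_small_1 in the frame of insert between -0.092 and -0.006 m and x of cap_small_2 in the frame of insert between -0.092 and -0.006 m and x of cap_ring_0 in the frame of insert between 0.006 and 0.092 m and x of cap_ring_1 in the frame of insert between 0.006 and 0.092 m)) and linear speed of each of cap_small_0, cap_small_1, cap_small_2, cap_ring_0, cap_ring_1, beaker_1, beaker_2, beaker_3, beaker_4 below 0.02 m/s); the robot touches nothing.
It fails at once if a steel beaker is tipped over (angle between any of beaker_1, beaker_2, beaker_3, beaker_4's own z axis and vertical above 0.8 rad).
It fails at once if the timer, the glass beaker or the tape roll is shifted by more than 30 mm (distance of any of timer, glass_beaker, tape from where it was at the start of the episode above 0.03 m).
Of cap_small_0, cap_small_1, cap_small_2 only 2 to 3 are there at a start; the rules pass over those that are not, and their reading is None.
Of cap_ring_0, cap_ring_1 only 1 to 2 are there at a start; the rules pass over those that are not, and their reading is None.
At some moment in a run one of cap_small_0, cap_small_1, cap_small_2, cap_ring_0, cap_ring_1 may be knocked a few centimetres aside while the robot is not near it.
It also fails if it takes over 210 s, if anything falls off the work surface, if the arm or the gripper's body presses on something with over 40 N, if the wrist force passes 120 N, or if a joint passes its speed limit or range.

## Working session

There is one attempt and no reset: what is moved stays moved. The work goes in short steps, Python scripts to look and compute and a tool call to move; the robot and the scene stay as the last step left them, time stands still between calls to the robot, and variables do not carry over. Pictures are saved under pics/ and viewed, about 12 in all and at most 16, crops included, and the job is handed in when it is done.

Besides the shell and the picture viewer there is one more tool, called after "Request:" as name(argument=value, ...) on one line, values as JSON. step_arm: Moves the arm, as the interface text tells. Its arguments: {"type":"object","properties":{"commands":{"type":"array"},"newtons":{"type":"number"}},"required":["commands"]}

```bash
mkdir -p pics; ls; python3 - <<'E'
from bench import *
import cv2,numpy as np
print(readout.get_obs(), r.pinch_z)
for n in("scene","top"):
    f=grab_frame(n); cv2.imwrite(f"pics/{n}0.png",f["img"][:,:,::-1])
    print(n,f["K"].tolist(),np.round(f["world_to_cam"],4).tolist())
    for t in["insert","beaker_1","cap_small_0","cap_ring_0","timer","glass_beaker","tape","parts_box"]:
        print(t,[(round(d["p"],2),np.round(d["extent"]).astype(int).tolist()) for d in search_frame(t,f)], [(round(d["p"],2),np.round(d["point"],1).tolist()) for d in tip_of(t,f)])
E
```

```text
pics
{'clock': 0.0, 'joints': array([-1.21611673,  0.47780322,  0.02233079,  1.55647404, -0.01149067,
        1.10929006, -0.0830782 ]), 'qvel': array([ 5.63248974e-04, -3.27580931e-04,  1.29561856e-03,  1.71992844e-03,
        1.66139258e-03,  8.38029605e-05,  3.38778593e-03]), 'tau': array([-3.87600539e-04, -5.96449077e+01,  1.60789825e+00, -2.81181407e+01,
        1.24704026e-02,  9.47870139e-03, -1.08855065e-05]), 'tcp_pos': array([0.30113841, 0.60357982, 0.30291379]), 'orientation': array([-7.20313080e-01, -3.05760702e+00,  2.86578529e-03]), 'contact_force': array([-0.38296966,  0.3030609 ,  0.32445681]), 'moment': array([ 0.00250497, -0.04458325,  0.0059046 ]), 'grip_width': 0.0854416449060487} 0.0539
scene [[523.6889156904147, 0.0, 278.4780495840082], [0.0, 523.6889156904147, 211.7530911961226], [0.0, 0.0, 1.0]] [[-0.6974, -0.7165, 0.0167, 0.5484], [-0.3706, 0.3406, -0.8641, 0.1824], [0.6134, -0.6088, -0.503, 1.0486], [0.0, 0.0, 0.0, 1.0]]
insert [(0.97, [383, 193, 99, 52])] [(0.67, [259.6, 272.1]), (0.6, [382.8, 199.1])]
beaker_1 [(0.89, [311, 188, 34, 42]), (0.84, [269, 212,
[... 1254 characters left out ...]
63, [316.0, 248.7]), (0.46, [273.5, 259.1])]
cap_small_0 [(0.54, [218, 224, 6, 9]), (0.53, [272, 234, 9, 12]), (0.48, [217, 256, 2, 6]), (0.48, [218, 275, 12, 8])] [(0.65, [216.1, 226.5]), (0.65, [200.7, 203.8]), (0.55, [217.8, 276.7]), (0.51, [270.9, 232.8]), (0.38, [240.1, 273.6]), (0.38, [216.9, 255.2])]
cap_ring_0 [(0.67, [240, 242, 21, 18]), (0.45, [239, 214, 13, 9])] [(0.67, [237.5, 210.2]), (0.48, [238.4, 242.5])]
timer [(0.9, [343, 182, 23, 24]), (0.24, [319, 208, 22, 26])] [(0.93, [340.8, 180.6])]
glass_beaker [(0.9, [301, 159, 26, 31]), (0.42, [269, 206, 21, 22])] [(0.7, [302.1, 162.9])]
tape [(0.7, [254, 170, 36, 35])] [(0.86, [253.0, 171.6])]
parts_box [] [(0.17, [216.3, 225.4])]
```

```bash
python3 - <<'E'
import cv2
a=cv2.imread("pics/top0.png")[130:310,170:430]; cv2.imwrite("pics/topc.png",cv2.resize(a,None,fx=3,fy=3,interpolation=cv2.INTER_CUBIC))
a=cv2.imread("pics/scene0.png")[140:310,200:450]; cv2.imwrite("pics/scenec.png",cv2.resize(a,None,fx=3.2,fy=3.2,interpolation=cv2.INTER_CUBIC))
E
```

```text
(no output)
```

View pics/topc.png

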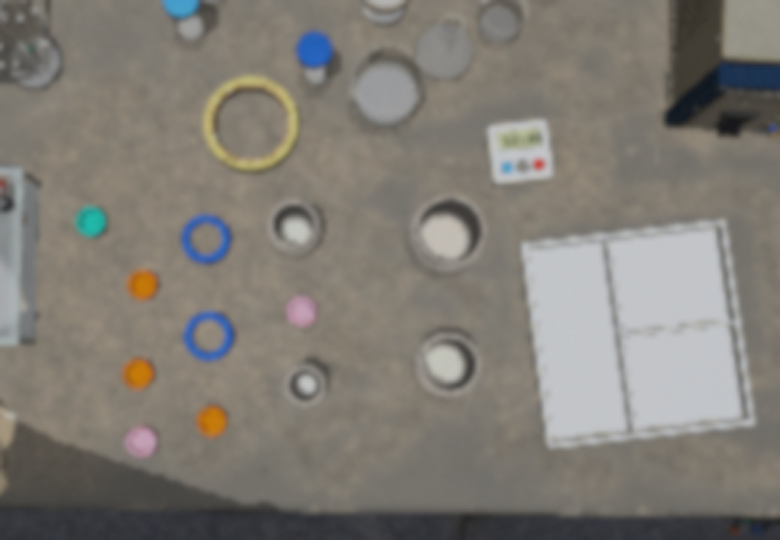

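View pics/scenec.png

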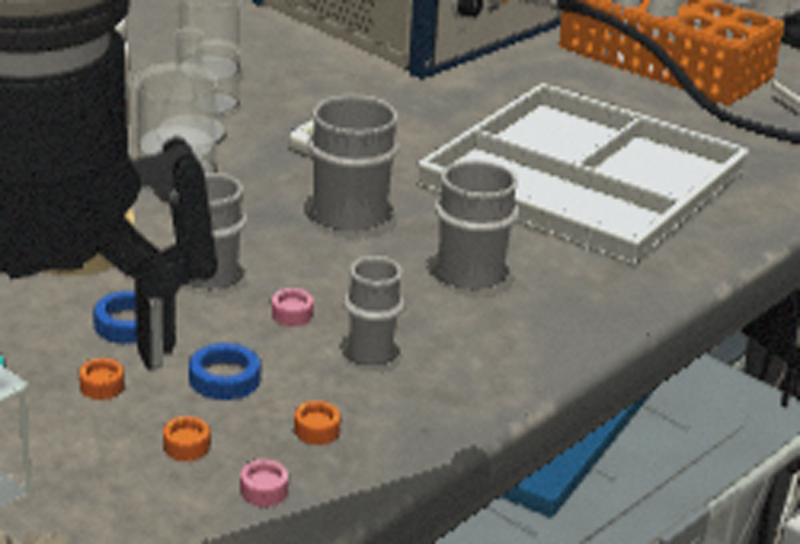

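Top crop: three orange caps at (143,285), (138,374), (212,421); two blue rings at (206,240), (209,337). Steel beakers by size are at (447,235), (447,364), (296,228), (307,383). The insert's long bay is on the left (+y). Next I fit models to both views.

```bash
cat > h.py <<'E'
from bench import *
import cv2,numpy as np
from scipy.optimize import least_squares
from scipy.spatial.transform import Rotation as R
def proj(f,P):
    P=np.c_[P,np.ones(len(P))]@f["world_to_cam"].T; p=P[:,:3]@f["K"].T; return p[:,:2]/p[:,2:]
def ray(f,px,z):
    W=np.linalg.inv(f["world_to_cam"]); d=W[:3,:3]@np.linalg.inv(f["K"])@[px[0],px[1],1]; return (W[:3,3]+d*(z-W[2,3])/d[2])[:2]
t=np.linspace(0,2*np.pi,60,endpoint=False)
def rings(prof): return np.vstack([np.c_[rr*np.cos(t),rr*np.sin(t),0*t+z] for rr,z in prof])
def beaker(n):
    k=10*(n-1)/2e3; h=.092-.007*(n-1)
    return rings([(.0295-k,0),(.0365-k,h-.03),(.0365-k,h-.025),(.032-k,h)])
CAPS=rings([(.0155,0),(.0155,.014)]); CAPR=rings([(.025,0),(.025,.015)])
def ext(p): return np.r_[p.min(0),p.max(0)]
def fit(model,obs,x0):   # obs: list of (frame,[x0,y0,x1,y1] edges)
    fn=lambda x:np.concatenate([ext(proj(f,model+[x[0],x[1],x0[2] if len(x0)>2 else 0]))-e for f,e in obs])
    s=least_squares(fn,x0[:2]); return s.x,np.round(s.fun,1)
def blobs(f,lo,hi,amin=25):
    m=cv2.inRange(cv2.cvtColor(f["img"],cv2.COLOR_RGB2HSV),lo,hi)
    n,l,s,c=cv2.connectedComponentsWithStats(m); return [(np.r_[s[i,0]-.5,s[i,1]-.5,s[i,0]+s[i,2]-.5,s[i,1]+s[i,3]-.5],c[i],s[i,4]) for i in range(1,n) if s[i,4]>=amin]
ORANGE=((5,150,90),(18,255,255)); BLUE=((108,140,60),(122,255,255))
def caps(fs,ft):
    for nm,col,M,z in(("small",ORANGE,CAPS,.014),("ring",BLUE,CAPR,.015)):
        B=blobs(fs,*col)
        for e,c,a in blobs(ft,*col):
            x0=ray(ft,(e[:2]+e[2:])/2,.01); x,rs=fit(M,[(ft,e)],x0)
            q=ext(proj(fs,M+[x[0],x[1],0])); near=[b for b in B if abs((b[0]-q)).max()<6]
            if near: x2,r2=fit(M,[(ft,e),(fs,near[0][0])],x)
            else: x2,r2=None,None
            print(nm,np.round(x,4),rs,"both",None if x2 is None else np.round(x2,4),r2,"area",a)
E
python3 - <<'E'
from h import *
fs,ft=grab_frame("scene"),grab_frame("top")
caps(fs,ft)
px={1:(319,208),2:(319,251),3:(268.7,206),4:(272.3,257.7)}
ms=masks_of("beaker_1",fs); mt=masks_of("beaker_1",ft)
def me(d):
    ys,xs=np.nonzero(d["pixels"]); return np.array([xs.min()-.5,ys.min()-.5,xs.max()+.5,ys.max()+.5])
for n in px:
    x0=ray(ft,px[n],.09-.007*n+.007); M=beaker(n); out=[]
    for f,mm in((ft,mt),(fs,ms)):
        q=ext(proj(f,M+[x0[0],x0[1],0]))
        b=min(mm,key=lambda d:abs(me(d)-q).max()); e=me(b)
        if abs(e-q).max()<9: x,rs=fit(M,[(f,e)],x0); out.append((f,e)); print(n,np.round(x,4),rs)
    if len(out)>1: x,rs=fit(M,out,x0); print(n,"both",np.round(x,4),rs)
    print(n,"rim ray",np.round(x0,4))
# insert
hsv=cv2.cvtColor(ft["img"],cv2.COLOR_RGB2HSV)
m=masks_of("insert",ft)[0]["pixels"].astype(np.uint8)
c=max(cv2.findContours(m,0,2)[0],key=cv2.contourArea)[:,0,:].astype(float)
box=np.array([[sx*.1,sy*.1,z] for sx in(-1,1) for sy in(-1,1) for z in(0,.024)])
def fn(x):
    P=box.copy(); cc,s=np.cos(x[2]),np.sin(x[2]); P[:,:2]=P[:,:2]@np.array([[cc,s],[-s,cc]])+x[:2]
    h=cv2.convexHull(proj(ft,P).astype(np.float32)); return [cv2.pointPolygonTest(h,(float(a),float(b)),True) for a,b in c]
for y0 in(.0,.1,-.1):
    s=least_squares(fn,[*ray(ft,(383,241),.02),y0],loss="soft_l1",diff_step=1e-3); print("insert",np.round(s.x,4),s.cost)
o=readout.get_obs(); print(R.from_rotvec(o["orientation"]).as_matrix().round(3),r.pinch_z)
for th,px_,z in(("timer",(343,182),.02),("glass",(301,159),.088),("tape",(254,171),.025)): print(th,ray(ft,px_,z))
E
```

```text
small [ 0.5955 -0.3831] [ 12.9  27.5 -12.7 -27.7] both None None area 1283
small [ 0.6372 -0.5384] [ 1.5  1.1 -1.5 -1.1] both None None area 176
small [ 0.5894 -0.585 ] [ 0.9  2.1 -0.9 -2.1] both None None area 183
small [ 0.5337 -0.3588] [ 4.3  7.2 -4.3 -7.2] both None None area 311
small [0.5471 0.3781] [-0.9 -0.3  0.9  0.3] both [0.5472 0.3773] [-0.7 -0.3  1.2  0.2 -0.3  0.   0.1  0.4] area 71
small [0.4581 0.3808] [-0.5 -0.7  0.5  0.7] both [0.4582 0.3797] [-0.1 -0.7  0.8  0.6 -0.1  0.1 -0.2  0.5] area 74
small [0.4112 0.3061] [-0.9 -0.8  0.9  0.8] both [0.412  0.3054] [-0.6 -1.   1.1  0.5 -0.4  0.4  0.4  0.5] area 71
ring [1.0491 0.159 ] [-5.1 -4.8  5.   4.8] both None None area 39
ring [0.9828 0.4873] [-4.  -4.2  4.   4.2] both None None area 64
ring [0.7898 0.2078] [-2.7 -3.1  2.7  3.1] both None None area 96
ring [0.5946 0.3151] [-1. -1.  1.  1.] both None None area 69
ring [0.4947 0.3104] [-1.  -0.9  1.   0.9] both [0.4955 0.3106] [-1.1 -1.2  1.   0.6 -0.2 -0.6  0.5  1. ] area 66
1 [0.5962 0.075 ] [-0.2 -0.1  0.2  0.1]
1 [0.599  0.0733] [-0.3 -0.4  0.3  0.3]
1 both [0.597  0.0749] [-0.2 -0.4  0.3 -0.2 -0.2  0.   0.5  0.8]
1 rim ray [0.5904 0.0771]
2 [0.4678 0.0773] [-0.5  0.   0.5 -0. ]
2 [0.4745 0.07  ] [-0.7 -1.   0.7  0.8]
2 both [0.4698 0.0757] [ 0.1 -0.7  1.1 -0.7 -0.7  0.4  0.8  2.4]
2 rim ray [0.4688 0.0765]
3 [0.6011 0.2245] [-0.1 -0.1  0.1  0.1]
3 [0.6002 0.2159] [-3.  -0.4  3.   0.1]
3 both [0.5993 0.2205] [ 1.3  0.5  1.4  0.7 -4.2  0.4  1.9  1. ]
3 rim ray [0.5967 0.2203]
4 [0.4478 0.2114] [-0.4  0.1  0.4 -0.1]
4 [0.4497 0.2097] [-0.7 -0.1  0.7  0. ]
4 both [0.4485 0.2109] [-0.2 -0.2  0.6 -0.3 -0.6  0.3  0.7  0.5]
4 rim ray [0.4487 0.2087]Traceback (most recent call last):
  File "<stdin>", line 18, in <module>
IndexError: list index out of range
```

```bash
cat > ins.py <<'E'
from h import *
def insert_fit(ft):
    g=ft["img"].astype(int); m=((g.min(2)>150)&(g.max(2)-g.min(2)<40)).astype(np.uint8); w=np.zeros_like(m); w[195:290,335:430]=1; m*=w
    m=cv2.morphologyEx(m,cv2.MORPH_CLOSE,np.ones((5,5)))
    n,l,s,_=cv2.connectedComponentsWithStats(m); k=1+s[1:,4].argmax(); m=(l==k).astype(np.uint8)
    c=cv2.convexHull(max(cv2.findContours(m,0,2)[0],key=cv2.contourArea))
    c=max(cv2.findContours(cv2.fillConvexPoly(np.zeros_like(m),c,1),0,1)[0],key=len)[:,0,:].astype(float)
    box=np.array([[sx*.1,sy*.1,z] for sx in(-1,1) for sy in(-1,1) for z in(0,.024)])
    def fn(x):
        P=box.copy(); cc,s=np.cos(x[2]),np.sin(x[2]); P[:,:2]=P[:,:2]@np.array([[cc,s],[-s,cc]])+x[:2]
        h=cv2.convexHull(proj(ft,P).astype(np.float32)); return [cv2.pointPolygonTest(h,(float(a),float(b)),True)-.5 for a,b in c]
    for y0 in(.0,.1,-.1):
        s=least_squares(fn,[*ray(ft,(383,241),.02),y0],loss="soft_l1",diff_step=1e-3); print("insert",np.round(s.x,4),s.cost,len(c))
E
python3 - <<'E'
from ins import *
ft=grab_frame("top"); insert_fit(ft)
print(masks_of("insert",ft)[:1] and "mask ok")
o=readout.get_obs(); print(R.from_rotvec(o["orientation"]).as_matrix().round(3),o["tcp_pos"],r.pinch_z)
for th,px_,z in(("timer",(343,182),.02),("glass",(301,159),.088),("tape",(254,171),.025)): print(th,ray(ft,px_,z))
for c in [(243,55),(248,148),(28,240),(0,335)]: print(ray(ft,(170+c[0]/3,130+c[1]/3),.087))
# insert known divider corners: crop px
for c in [(523,243),(727,221),(755,424),(548,447)]: print("corner",ray(ft,(170+c[0]/3,130+c[1]/3),.024))
E
```

```text
insert [ 0.5022 -0.1158  0.1251] 66.40301721167438 268
insert [ 0.5022 -0.1158  0.1251] 66.40311045114936 268
insert [ 0.5022 -0.1158  0.125 ] 66.40298471466666 268
mask ok
[[-0.895  0.446 -0.   ]
 [ 0.446  0.895  0.   ]
 [ 0.    -0.    -1.   ]] [0.30135377 0.60402027 0.30389195] 0.0539
timer [ 0.67732272 -0.00078141]
glass [0.73188688 0.12848661]
tape [0.70842376 0.26714415]
[0.76275656 0.27287693]
[0.67210928 0.26682353]
[0.58201567 0.47584763]
[0.49121221 0.49991832]
corner [ 0.58929504 -0.00373751]
corner [ 0.61271735 -0.20527812]
corner [ 0.41324647 -0.22854841]
corner [ 0.38877854 -0.02701786]
```

```bash
cat >> h.py <<'E'
C=np.array([.5015,-.116]); YAW=.122
def q(p): c,s=np.cos(YAW),np.sin(YAW); d=np.asarray(p)[:2]-C; return np.array([c*d[0]+s*d[1],-s*d[0]+c*d[1]])
def cur(): o=readout.get_obs(); return np.round(np.r_[q(o["tcp_pos"]),o["tcp_pos"][2]]*1e3,1), np.round(R.from_rotvec(o["orientation"]).as_matrix()[:2,1],3), np.round(o["contact_force"],1),round(o["grip_width"],4),round(o["clock"],2)
E
python3 - <<'E'
from h import *
o=readout.get_obs();fs=grab_frame("scene");Rm=R.from_rotvec(o["orientation"]).as_matrix()
for s in(-1,1):
  for d in(.06,.073,.086): print(s,d,proj(fs,np.array([o["tcp_pos"]+Rm@[0,s*.05,d]])).round(1))
for n,p in dict(s0=(.5472,.3775),s1=(.4582,.380),s2=(.4118,.3056),r0=(.5946,.3151),r1=(.4953,.3106),B1=(.597,.0749),B2=(.4698,.0757),B3=(.600,.2225),B4=(.4485,.2109)).items(): print(n,(q(p)*1e3).round(1))
print(cur(), r.__dict__ if hasattr(r,'__dict__') else dir(r))
E
```

```text
-1 0.06 [[248.9 252.4]]
-1 0.073 [[249.  259.8]]
-1 0.086 [[249.1 267. ]]
1 0.06 [[179.4 263.9]]
1 0.073 [[180.1 271.4]]
1 0.086 [[180.8 278.8]]
s0 [105.4 484.3]
s1 [ 17.4 497.6]
s2 [-37.7 429.4]
r0 [144.9 416.6]
r1 [ 45.8 424.2]
B1 [118.  177.9]
B2 [ -8.1 194.1]
B3 [139. 324.]
B4 [-12.8 330.9]
(array([-111. ,  739. ,  303.9]), array([0.446, 0.895]), array([ 0.6,  0.3, -1.1]), 0.0853, 2.1) {}
```

Request:
step_arm(commands=[[-0.1,-0.03,0.03,0,0,0.03,-0.4],[-0.2,-0.06,0.07,0,0,0.05,-0.4],[-0.3,-0.09,0.1,0,0,0.08,-0.4],[-0.4,-0.12,0.14,0,0,0.1,-0.4],[-0.5,-0.145,0.18,0,0,0.13,-0.4],[-0.6,-0.17,0.21,0,0,0.157,-0.4],[-0.642,-0.186,0.228,0,0,0.157,-0.4],[-0.642,-0.186,0.228,0,0,0.157,-0.4],[-0.642,-0.186,0.228,0,0,0.157,-0.4],[-0.642,-0.186,0.228,0,0,0.157,-0.4]], newtons=40)

```text
clock: 3.35
tcp_pos: [0.5459, 0.3796, 0.1905]
orientation: [-2.078, -2.354, -0.002]
contact_force: [-0.2, -0.2, -0.8]
grip_width: 0.0601
```

```bash
python3 - <<'E'
from h import *
print(cur())
E
```

```text
(array([104.4, 486.5, 190.5]), array([0.992, 0.124]), array([-0.2, -0.2, -0.8]), 0.0601, 3.35)
```

Request:
step_arm(commands=[[-0.004,0.002,0.09,0,0,0,-0.4],[-0.004,0.002,0.18,0,0,0,-0.4],[-0.004,0.002,0.231,0,0,0,-0.4],[-0.004,0.002,0.231,0,0,0,-0.4],[-0.004,0.002,0.231,0,0,0,1],[-0.004,0.002,0.231,0,0,0,1],[-0.004,0.002,0.231,0,0,0,1],[-0.004,0.002,0.231,0,0,0,1],[-0.004,0.002,0.15,0,0,0,1],[-0.004,0.002,0.05,0,0,0,1]], newtons=30)

```text
clock: 4.6
tcp_pos: [0.5467, 0.3774, 0.1662]
orientation: [-2.078, -2.354, 0.0]
contact_force: [1.5, 0.4, 0.2]
grip_width: 0.0286
```

```bash
python3 - <<'E'
from h import *
print(cur(),r.pinch_z)
E
```

```text
(array([104.9, 484.2, 166.2]), array([0.992, 0.124]), array([1.5, 0.4, 0.2]), 0.0286, 4.6) 0.0539
```

Request:
step_arm(commands=[[-0.04,0,-0.07,0,0,0,1],[-0.16,-0.01,-0.07,0,0,0,1],[-0.28,-0.03,-0.07,0,0,0,1],[-0.4,-0.05,-0.07,0,0,0,1],[-0.52,-0.07,-0.07,0,0,0,1],[-0.64,-0.09,-0.07,0,0,0,1],[-0.76,-0.11,-0.07,0,0,0,1],[-0.88,-0.112,-0.07,0,0,0,1],[-1.0,-0.112,-0.07,0,0,0,1],[-1.0,-0.112,-0.07,0,0,0,1]])

```text
clock: 5.85
tcp_pos: [0.5529, -0.1323, 0.2022]
orientation: [2.089, 2.343, -0.002]
contact_force: [0.1, 0.7, -0.1]
grip_width: 0.0282
```

```bash
python3 - <<'E'
from h import *
print(cur())
E
```

```text
(array([ 49. , -22.4, 202.2]), array([0.993, 0.115]), array([ 0.1,  0.7, -0.1]), 0.0282, 5.85)
```

Request:
step_arm(commands=[[-0.107,0,0.02,0,0,0,1],[-0.107,0,0.12,0,0,0,1],[-0.107,0,0.2,0,0,0,1],[-0.107,0,0.244,0,0,0,1],[-0.107,0,0.244,0,0,0,1],[-0.107,0,0.244,0,0,0,-0.2],[-0.107,0,0.244,0,0,0,-0.2],[-0.107,0,0.12,0,0,0,-0.2],[-0.107,0,0.0,0,0,0,-0.2],[-0.107,0,0.0,0,0,0,-0.2]])

```text
clock: 7.1
tcp_pos: [0.5618, -0.1864, 0.2081]
orientation: [2.083, 2.336, 0.007]
contact_force: [-0.8, 0.5, -0.2]
grip_width: 0.0511
```

```bash
python3 - <<'E'
from h import *
print(cur()); f=grab_frame("scene"); ft=grab_frame("top")
ft2=ft; caps(f,ft)
a=np.vstack([cv2.resize(f["img"][140:310,180:450],None,fx=2,fy=2),cv2.resize(ft["img"][170:300,170:440],None,fx=2,fy=2)])
cv2.imwrite("pics/p3.png",a[:,:,::-1])
E
```

```text
(array([ 51.3, -77.3, 208.1]), array([0.993, 0.114]), array([-0.8,  0.5, -0.2]), 0.0511, 7.1)
small [ 0.6803 -0.4004] [ 2.8 -0.5 -2.8  0.5] both None None area 102
small [ 0.6372 -0.5384] [ 1.5  1.1 -1.5 -1.1] both None None area 177
small [ 0.5894 -0.585 ] [ 0.9  2.1 -0.9 -2.1] both None None area 182
small [ 0.5607 -0.1887] [-0.8 -1.3  0.8  1.3] both [ 0.5618 -0.19  ] [-0.4 -1.7  1.3  1.  -0.8  1.1  0.6  1.3] area 67
small [0.4581 0.3808] [-0.5 -0.7  0.5  0.7] both [0.4582 0.3797] [-0.1 -0.7  0.8  0.6 -0.1  0.1 -0.2  0.5] area 74
small [0.4112 0.3061] [-0.9 -0.8  0.9  0.8] both [0.412  0.3054] [-0.6 -1.   1.1  0.5 -0.4  0.4  0.4  0.5] area 71
ring [1.0491 0.1574] [-4.6 -4.8  4.5  4.8] both None None area 40
ring [0.9828 0.4873] [-4.  -4.2  4.   4.2] both None None area 64
ring [0.7898 0.2078] [-2.7 -3.1  2.7  3.1] both None None area 96
ring [ 0.659  -0.6423] [-8.  -3.2  7.9  3.1] both None None area 25
ring [0.5946 0.3151] [-1. -1.  1.  1.] both [0.5946 0.314 ] [-0.6 -0.9  1.3  1.  -1.  -0.3  0.6  0.8] area 69
ring [0.4947 0.3104] [-1.  -0.9  1.   0.9] both [0.4955 0.3106] [-1.1 -1.2  1.   0.6 -0.2 -0.6  0.5  1. ] area 65
```

View pics/p3.png

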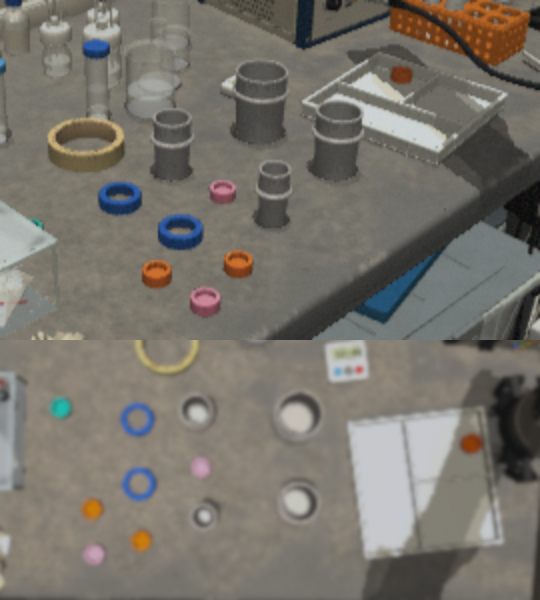

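Request:
step_arm(commands=[[0.12,-0.005,0,0,0,0,-0.3],[0.24,-0.01,0,0,0,0,-0.3],[0.36,-0.02,0,0,0,0,-0.3],[0.48,-0.03,0,0,0,0,-0.3],[0.6,-0.04,0,0,0,0,-0.3],[0.72,-0.05,0,0,0,0,-0.3],[0.84,-0.06,0,0,0,0,-0.3],[0.96,-0.068,0,0,0,0,-0.3],[1.0,-0.068,0,0,0,0,-0.3],[1.0,-0.068,0,0,0,0,-0.3]])

```text
clock: 8.45
tcp_pos: [0.4671, 0.3084, 0.2009]
orientation: [2.084, 2.346, -0.002]
contact_force: [0.2, -0.5, 0.4]
grip_width: 0.0556
```

Request:
step_arm(commands=[[0.1,0,0.0,0,0,0,-0.3],[0.144,0,0.06,0,0,0,-0.3],[0.144,0,0.17,0,0,0,-0.3],[0.144,0,0.252,0,0,0,-0.3],[0.144,0,0.252,0,0,0,-0.3],[0.144,0,0.252,0,0,0,1],[0.144,0,0.252,0,0,0,1],[0.144,0,0.252,0,0,0,1],[0.144,0,0.14,0,0,0,1],[0.144,0,0.02,0,0,0,1]])

```text
clock: 9.7
tcp_pos: [0.4581, 0.3796, 0.1916]
orientation: [2.084, 2.346, -0.005]
contact_force: [0.4, 0.9, -0.5]
grip_width: 0.0284
```

Request:
step_arm(commands=[[-0.12,0,-0.02,0,0,0,1],[-0.24,0.01,-0.02,0,0,0,1],[-0.36,0.02,-0.02,0,0,0,1],[-0.48,0.03,-0.02,0,0,0,1],[-0.6,0.04,-0.02,0,0,0,1],[-0.72,0.05,-0.02,0,0,0,1],[-0.84,0.06,-0.02,0,0,0,1],[-0.96,0.063,-0.02,0,0,0,1],[-1.0,0.063,-0.02,0,0,0,1],[-1.0,0.063,-0.02,0,0,0,1]])

```text
clock: 10.95
tcp_pos: [0.5481, -0.115, 0.2046]
orientation: [2.087, 2.342, -0.005]
contact_force: [-0.8, 1.0, 0.3]
grip_width: 0.0285
```

Request:
step_arm(commands=[[-0.07,0.005,0.02,0,0,0,1],[-0.07,0.005,0.12,0,0,0,1],[-0.07,0.005,0.2,0,0,0,1],[-0.07,0.005,0.248,0,0,0,1],[-0.07,0.005,0.248,0,0,0,1],[-0.07,0.005,0.248,0,0,0,-0.2],[-0.07,0.005,0.248,0,0,0,-0.2],[-0.07,0.005,0.12,0,0,0,-0.2],[-0.07,0.005,0.0,0,0,0,-0.2],[-0.07,0.005,0.0,0,0,0,-0.2]])

```text
clock: 12.2
tcp_pos: [0.5574, -0.1502, 0.2104]
orientation: [2.082, 2.335, 0.005]
contact_force: [-0.3, 0.6, 0.7]
grip_width: 0.0514
```

Request:
step_arm(commands=[[0.12,-0.02,0.01,0,0,0,-0.3],[0.24,-0.04,0.01,0,0,0,-0.3],[0.36,-0.06,0.01,0,0,0,-0.3],[0.48,-0.08,0.01,0,0,0,-0.3],[0.6,-0.11,0.01,0,0,0,-0.3],[0.72,-0.14,0.01,0,0,0,-0.3],[0.84,-0.16,0.01,0,0,0,-0.3],[0.94,-0.178,0.01,0,0,0,-0.3],[0.94,-0.178,0.01,0,0,0,-0.3],[0.94,-0.178,0.01,0,0,0,-0.3]])

```text
clock: 13.45
tcp_pos: [0.4151, 0.3057, 0.2006]
orientation: [2.082, 2.335, 0.003]
contact_force: [0.2, -0.5, 0.4]
grip_width: 0.0554
```

```bash
python3 - <<'E'
from h import *
print(cur()); f=grab_frame("scene"); ft=grab_frame("top")
caps(f,ft)
E
```

```text
(array([-34.4, 429.1, 200.6]), array([0.993, 0.114]), array([ 0.2, -0.5,  0.4]), 0.0554, 13.45)
small [ 0.5955 -0.3831] [ 12.9  27.5 -12.7 -27.7] both None None area 1280
small [ 0.6372 -0.5384] [ 1.5  1.1 -1.5 -1.1] both None None area 175
small [ 0.5894 -0.585 ] [ 0.9  2.1 -0.9 -2.1] both None None area 182
small [ 0.5558 -0.1454] [-1.3 -0.8  1.3  0.8] both None None area 56
small [ 0.5607 -0.1887] [-0.8 -1.3  0.8  1.3] both None None area 64
small [ 0.5337 -0.3588] [ 4.3  7.2 -4.3 -7.2] both None None area 309
ring [1.0491 0.159 ] [-5.1 -4.8  5.   4.8] both None None area 39
ring [0.9828 0.4873] [-4.  -4.2  4.   4.2] both None None area 64
ring [0.7898 0.2078] [-2.7 -3.1  2.7  3.1] both None None area 95
ring [0.5946 0.3151] [-1. -1.  1.  1.] both [0.5946 0.314 ] [-0.6 -0.9  1.3  1.  -1.  -0.3  0.6  0.8] area 68
ring [0.4947 0.3104] [-1.  -0.9  1.   0.9] both [0.4955 0.3106] [-1.1 -1.2  1.   0.6 -0.2 -0.6  0.5  1. ] area 56
```

Request:
step_arm(commands=[[0.001,-0.007,0.08,0,0,0,-0.3],[0.001,-0.007,0.17,0,0,0,-0.3],[0.001,-0.007,0.251,0,0,0,-0.3],[0.001,-0.007,0.251,0,0,0,-0.3],[0.001,-0.007,0.251,0,0,0,1],[0.001,-0.007,0.251,0,0,0,1],[0.001,-0.007,0.251,0,0,0,1],[0.001,-0.007,0.251,0,0,0,1],[0.001,-0.007,0.14,0,0,0,1],[0.001,-0.007,0.02,0,0,0,1]])

```text
clock: 14.8
tcp_pos: [0.4121, 0.3048, 0.1924]
orientation: [2.085, 2.332, 0.003]
contact_force: [-0.1, 0.9, 0.4]
grip_width: 0.0287
```

Request:
step_arm(commands=[[-0.12,0.02,-0.02,0,0,0,1],[-0.24,0.05,-0.02,0,0,0,1],[-0.36,0.07,-0.02,0,0,0,1],[-0.48,0.1,-0.02,0,0,0,1],[-0.6,0.12,-0.02,0,0,0,1],[-0.72,0.145,-0.02,0,0,0,1],[-0.84,0.17,-0.02,0,0,0,1],[-0.867,0.173,-0.02,0,0,0,1],[-0.867,0.173,-0.02,0,0,0,1],[-0.867,0.173,0.1,0,0,0,1]])

```text
clock: 16.05
tcp_pos: [0.5507, -0.1147, 0.1504]
orientation: [2.077, 2.33, 0.015]
contact_force: [0.8, 0.0, -0.9]
grip_width: 0.0285
```

Request:
step_arm(commands=[[0,0,0.1,0,0,0,1],[0,0,0.14,0,0,0,1],[0,0,0.14,0,0,0,1],[0,0,0.14,0,0,0,-0.2],[0,0,0.14,0,0,0,-0.2],[0,0,0.02,0,0,0,-0.2],[0,0,-0.1,0,0,0,-0.7],[0,0,-0.1,0,0,0,-0.7],[0,0,-0.1,0,0,0,-0.7],[0,0,-0.1,0,0,0,-0.7]])

```text
clock: 17.3
tcp_pos: [0.5488, -0.1141, 0.1995]
orientation: [2.077, 2.331, 0.013]
contact_force: [-0.1, -0.4, -0.2]
grip_width: 0.0725
```

Request:
step_arm(commands=[[0.12,0,-0.01,0,0,0,-0.7],[0.24,0,-0.01,0,0,0,-0.7],[0.36,0,-0.01,0,0,0,-0.7],[0.48,0,-0.01,0,0,0,-0.7],[0.6,0,-0.01,0,0,0,-0.7],[0.72,-0.005,-0.01,0,0,0,-0.7],[0.84,-0.008,-0.01,0,0,0,-0.7],[0.856,-0.008,-0.01,0,0,0,-0.7],[0.856,-0.008,-0.01,0,0,0,-0.7],[0.856,-0.008,0.1,0,0,0,-0.7]])

```text
clock: 18.55
tcp_pos: [0.5, 0.3097, 0.1482]
orientation: [2.079, 2.327, 0.025]
contact_force: [0.8, 0.8, -1.2]
grip_width: 0.0726
```

Request:
step_arm(commands=[[0.003,-0.009,0.02,0,0,0,-0.7],[0.003,-0.009,0.1,0,0,0,-0.7],[0.003,-0.009,0.148,0,0,0,-0.7],[0.003,-0.009,0.148,0,0,0,-0.7],[0.003,-0.009,0.148,0,0,0,1],[0.003,-0.009,0.148,0,0,0,1],[0.003,-0.009,0.148,0,0,0,1],[0.003,-0.009,0.148,0,0,0,1],[0.003,-0.009,0.03,0,0,0,1],[0.003,-0.009,-0.09,0,0,0,1]])

```text
clock: 19.8
tcp_pos: [0.4941, 0.3106, 0.1953]
orientation: [2.079, 2.327, 0.025]
contact_force: [0.7, 1.2, 0.8]
grip_width: 0.0468
```

```bash
python3 - <<'E'
from h import *
print(cur(), R.from_rotvec(readout.get_obs()["orientation"]).as_matrix().round(3))
# required body-frame correction turn to heading YAW, straight down
Rm=R.from_rotvec(readout.get_obs()["orientation"]); c,s=np.cos(YAW),np.sin(YAW)
T=R.from_matrix(np.array([[-s,c,0],[c,s,0],[0,0,-1]])); print((Rm.inv()*T).as_rotvec()/(2*np.pi))
E
```

```text
(array([ 44.5, 424.3, 195.3]), array([0.993, 0.112]), array([0.7, 1.2, 0.8]), 0.0468, 19.8) [[-0.112  0.993  0.027]
 [ 0.994  0.112 -0.002]
 [-0.005  0.026 -1.   ]]
[ 0.00415017  0.00084361 -0.0015725 ]
```

Request:
step_arm(commands=[[-0.12,-0.01,-0.02,0.004,0.001,-0.002,1],[-0.24,-0.03,-0.02,0.004,0.001,-0.002,1],[-0.36,-0.05,-0.02,0.004,0.001,-0.002,1],[-0.48,-0.07,-0.02,0.004,0.001,-0.002,1],[-0.6,-0.1,-0.02,0.004,0.001,-0.002,1],[-0.72,-0.13,-0.02,0.004,0.001,-0.002,1],[-0.84,-0.15,-0.02,0.004,0.001,-0.002,1],[-0.96,-0.17,-0.02,0.004,0.001,-0.002,1],[-0.986,-0.177,-0.02,0.004,0.001,-0.002,1],[-0.986,-0.177,-0.02,0.004,0.001,-0.002,1]])

```text
clock: 21.05
tcp_pos: [0.4609, -0.1899, 0.2062]
orientation: [2.081, 2.353, 0.003]
contact_force: [-0.3, 1.1, -0.8]
grip_width: 0.0467
```

Request:
step_arm(commands=[[0,0,0.0,0,0,0,1],[0,0,0.1,0,0,0,1],[0,0,0.2,0,0,0,1],[0,0,0.254,0,0,0,1],[0,0,0.254,0,0,0,1],[0,0,0.254,0,0,0,-0.32],[0,0,0.254,0,0,0,-0.32],[0,0,0.15,0,0,0,-0.32],[0,0,0.02,0,0,0,-0.32],[0,0,0.0,0,0,0,-0.32]])

```text
clock: 22.3
tcp_pos: [0.4627, -0.1905, 0.2104]
orientation: [2.077, 2.348, 0.01]
contact_force: [0.3, 0.1, 0.2]
grip_width: 0.0562
```

Request:
step_arm(commands=[[0.1,0.04,0,0,0,0,-0.7],[0.21,0.08,0,0,0,0,-0.7],[0.32,0.127,0,0,0,0,-0.7],[0.43,0.17,0,0,0,0,-0.7],[0.54,0.214,0,0,0,0,-0.7],[0.65,0.258,0,0,0,0,-0.7],[0.76,0.3,0,0,0,0,-0.7],[0.87,0.345,0,0,0,0,-0.7],[0.971,0.385,0,0,0,0,-0.7],[0.971,0.385,0,0,0,0,-0.7]])

```text
clock: 23.55
tcp_pos: [0.5931, 0.3214, 0.2107]
orientation: [2.069, 2.358, 0.012]
contact_force: [-0.2, -0.0, -0.8]
grip_width: 0.0725
```

Request:
step_arm(commands=[[-0.014,0.001,0.06,0,0,0,-0.7],[-0.014,0.001,0.16,0,0,0,-0.7],[-0.014,0.001,0.24,0,0,0,-0.7],[-0.014,0.001,0.273,0,0,0,-0.7],[-0.014,0.001,0.273,0,0,0,1],[-0.014,0.001,0.273,0,0,0,1],[-0.014,0.001,0.273,0,0,0,1],[-0.014,0.001,0.273,0,0,0,1],[-0.014,0.001,0.14,0,0,0,1],[-0.014,0.001,0.02,0,0,0,1]])

```text
clock: 24.8
tcp_pos: [0.5943, 0.3145, 0.2004]
orientation: [2.069, 2.358, 0.01]
contact_force: [1.9, -0.5, 0.7]
grip_width: 0.0479
```

Request:
step_arm(commands=[[-0.1,-0.046,-0.02,0,0,0.001,1],[-0.2,-0.092,-0.02,0,0,0.001,1],[-0.3,-0.138,-0.02,0,0,0.001,1],[-0.4,-0.184,-0.02,0,0,0.001,1],[-0.5,-0.23,-0.02,0,0,0.001,1],[-0.6,-0.276,-0.02,0,0,0.001,1],[-0.7,-0.322,-0.02,0,0,0.001,1],[-0.8,-0.368,-0.02,0,0,0.001,1],[-0.857,-0.394,-0.02,0,0,0.001,1],[-0.857,-0.394,-0.02,0,0,0.001,1]])

```text
clock: 26.05
tcp_pos: [0.4538, -0.1386, 0.209]
orientation: [2.082, 2.345, 0.011]
contact_force: [0.5, 0.9, -0.4]
grip_width: 0.0477
```

Request:
step_arm(commands=[[0.006,0.002,0.0,0,0,0,1],[0.006,0.002,0.1,0,0,0,1],[0.006,0.002,0.2,0,0,0,1],[0.006,0.002,0.26,0,0,0,1],[0.006,0.002,0.26,0,0,0,1],[0.006,0.002,0.26,0,0,0,-0.32],[0.006,0.002,0.26,0,0,0,-0.32],[0.006,0.002,0.15,0,0,0,-0.32],[0.006,0.002,0.02,0,0,0,-0.32],[0.006,0.002,-0.06,0,0,0,-1]])

```text
clock: 27.3
tcp_pos: [0.4546, -0.1357, 0.2423]
orientation: [2.08, 2.343, 0.015]
contact_force: [0.4, 0.7, -0.0]
grip_width: 0.0728
```

Request:
step_arm(commands=[[0.1,0,-0.0,0,0,0,-1],[0.2,0,-0.03,0,0,0,-1],[0.3,0.05,-0.06,0,0,0,-1],[0.4,0.1,-0.06,0,0,0,-1],[0.5,0.15,-0.06,0,0,0,-1],[0.5,0.2,-0.06,0,0,0,-1],[0.5,0.2,-0.06,0,0,0,-1],[0.5,0.2,-0.06,0,0,0,-1],[0.5,0.2,-0.06,0,0,0,-1],[0.5,0.2,-0.06,0,0,0,-1]])

```text
clock: 28.55
tcp_pos: [0.5234, 0.1238, 0.2738]
orientation: [2.081, 2.343, 0.015]
contact_force: [0.1, 0.2, -0.3]
grip_width: 0.0851
```

```bash
cat > bk.py <<'E'
from h import *
def me(d):
    ys,xs=np.nonzero(d["pixels"]); return np.array([xs.min()-.5,ys.min()-.5,xs.max()+.5,ys.max()+.5])
def beakers(fs,ft,guess):
    ms=masks_of("beaker_1",fs); mt=masks_of("beaker_1",ft)
    for n,x0 in guess.items():
        M=beaker(n); out=[]
        for nm,f,mm in(("top",ft,mt),("scene",fs,ms)):
            Q=ext(proj(f,M+[x0[0],x0[1],x0[2]])); 
            if not mm: continue
            e=me(min(mm,key=lambda d:abs(me(d)-Q).max()))
            if abs(e-Q).max()<8: x,rs=fit(M,[(f,e)],x0); out.append((f,e)); print(n,nm,np.round(x,4),rs)
        if len(out)>1: x,rs=fit(M,out,x0); print(n,"both",np.round(x,4),rs)
E
python3 - <<'E'
from bk import *
print(cur()); f=grab_frame("scene"); ft=grab_frame("top"); caps(f,ft)
beakers(f,ft,{1:(.597,.075,0),2:(.47,.0757,0),3:(.6,.2225,0),4:(.4485,.2109,0)})
a=np.vstack([cv2.resize(f["img"][140:310,180:450],None,fx=2,fy=2),cv2.resize(ft["img"][170:300,170:440],None,fx=2,fy=2)])
cv2.imwrite("pics/p4.png",a[:,:,::-1])
E
```

```text
(array([ 50.9, 235.3, 273.8]), array([0.993, 0.118]), array([ 0.1,  0.2, -0.3]), 0.0851, 28.55)
small [ 0.5955 -0.3831] [ 12.9  27.5 -12.7 -27.7] both None None area 1275
small [ 0.6372 -0.5384] [ 1.5  1.1 -1.5 -1.1] both None None area 175
small [ 0.5894 -0.585 ] [ 0.9  2.1 -0.9 -2.1] both None None area 181
small [ 0.5557 -0.126 ] [ 3.3 -0.8 -3.3  0.8] both None None area 124
small [ 0.5607 -0.1887] [-0.8 -1.3  0.8  1.3] both None None area 64
small [ 0.5337 -0.3588] [ 4.3  7.2 -4.3 -7.2] both None None area 308
ring [1.0491 0.159 ] [-5.1 -4.8  5.   4.8] both None None area 39
ring [0.9828 0.4873] [-4.  -4.2  4.   4.2] both None None area 64
ring [0.7898 0.2078] [-2.7 -3.1  2.7  3.1] both None None area 96
ring [ 0.4571 -0.1258] [-4.5 -1.   4.5  1. ] both None None area 31
ring [ 0.4621 -0.1882] [-0.6 -1.5  0.6  1.5] both None None area 49
1 scene [0.5981 0.0724] [ 0.2 -0.4 -0.2  0.4]
2 scene [0.472  0.0713] [-0.2 -0.5  0.2  0.4]
3 top [0.6011 0.223 ] [ 0.4  0.9 -0.4 -0.9]
3 scene [0.6029 0.2232] [-0.1  0.2  0.1 -0.2]
3 both [0.6019 0.2234] [ 0.3  0.7 -0.6 -1.2  0.2  0.4  0.3 -0. ]
4 top [0.4478 0.2114] [-0.4  0.1  0.4 -0.1]
4 scene [0.4488 0.209 ] [ 0.8 -0.  -0.8  0.1]
4 both [0.448  0.2105] [-0.1  0.   0.7 -0.1  0.7  0.4 -1.   0.5]
```

View pics/p4.png

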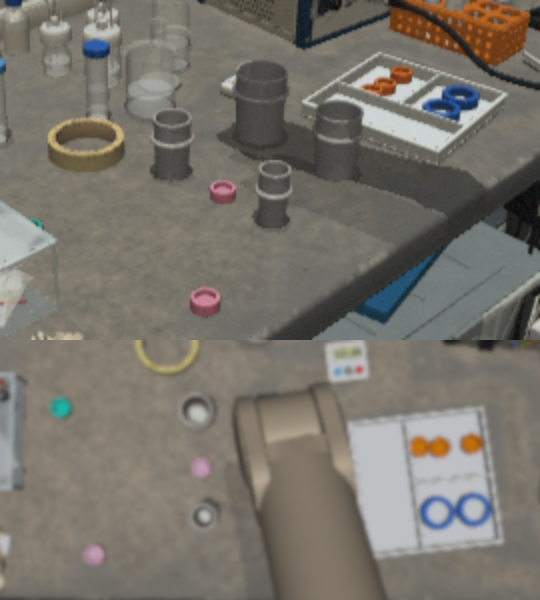

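```bash
cat >> h.py <<'E'
def go(p,heading=None,deg=None):
    """shift (tool axes, fractions) and turn to a TCP world position p, straight down, heading of tool y"""
    o=readout.get_obs(); Rm=R.from_rotvec(o["orientation"]); h=YAW if heading is None else heading
    c,s=np.cos(h),np.sin(h); T=R.from_matrix(np.array([[s,c,0],[-c,s,0],[0,0,-1]])*np.array([[-1,1,1],[-1,1,1],[1,1,1]]))
    print("shift",np.round(Rm.inv().apply(np.array(p)-o["tcp_pos"])/.5,4),"turn",np.round((Rm.inv()*T).as_rotvec()/(2*np.pi),4),"grip",round(o["grip_width"],4),"F",np.round(o["contact_force"],1),"t",round(o["clock"],2),"tcp",o["tcp_pos"].round(4))
E
python3 - <<'E'
from h import *
print(readout.get_obs()["joints"].round(2))
go((.597,.0742,.19),YAW+np.pi/2); go((.597,.0742,.19),YAW-np.pi/2); go((.597,.0742,.19))
E
```

```text
[-0.74  0.3   0.47  1.95 -0.17  0.92 -0.07]
shift [-0.1166  0.1315  0.169 ] turn [ 0.0016  0.0015 -0.2505] grip 0.0855 F [ 1.   0.7 -0. ] t 28.75 tcp [0.5238 0.1242 0.2737]
shift [-0.1166  0.1315  0.169 ] turn [ 0.0015 -0.0016  0.2494] grip 0.0855 F [ 1.   0.7 -0. ] t 28.75 tcp [0.5238 0.1242 0.2737]
shift [-0.1166  0.1315  0.169 ] turn [ 0.002  -0.0001 -0.0006] grip 0.0855 F [ 1.   0.7 -0. ] t 28.75 tcp [0.5238 0.1242 0.2737]
```

Request:
step_arm(commands=[[-0.02,0.02,0.02,0,0,0.028,-1],[-0.04,0.04,0.04,0,0,0.056,-1],[-0.06,0.07,0.06,0,0,0.084,-1],[-0.08,0.09,0.09,0,0,0.112,-1],[-0.1,0.11,0.12,0,0,0.14,-1],[-0.117,0.132,0.15,0.001,-0.001,0.168,-1],[-0.117,0.132,0.169,0.001,-0.001,0.196,-1],[-0.117,0.132,0.169,0.001,-0.001,0.224,-1],[-0.117,0.132,0.169,0.001,-0.002,0.2494,-1],[-0.117,0.132,0.169,0.001,-0.002,0.2494,-1]], newtons=20)

```text
clock: 30.0
tcp_pos: [0.5973, 0.0744, 0.1897]
orientation: [3.131, 0.195, 0.0]
contact_force: [0.8, -0.2, -0.2]
grip_width: 0.0856
```

```bash
python3 - <<'E'
from h import *
go((.597,.0742,.137),YAW-np.pi/2)
E
```

```text
shift [-6.000e-04 -1.000e-04  1.054e-01] turn [0.0007 0.     0.0004] grip 0.0856 F [ 0.8 -0.2 -0.2] t 30.0 tcp [0.5973 0.0744 0.1897]
```

Request:
step_arm(commands=[[0,0,0.06,0,0,0,-1],[0,0,0.105,0,0,0,-1],[0,0,0.105,0,0,0,-1],[0,0,0.105,0,0,0,-0.4],[0,0,0.105,0,0,0,-0.4],[0,0,0.105,0,0,0,1],[0,0,0.105,0,0,0,1],[0,0,0.105,0,0,0,1],[0,0,0.105,0,0,0,1],[0,0,0.105,0,0,0,1]])

```text
clock: 31.25
tcp_pos: [0.5981, 0.0743, 0.1382]
orientation: [3.132, 0.195, 0.003]
contact_force: [-1.2, 0.3, 6.9]
grip_width: 0.064
```

Request:
step_arm(commands=[[0,0,0,0,0,0,-1],[0,0,0,0,0,0,-1],[0,0,-0.02,0,0,0,-1],[0,0,-0.04,0,0,0,-1],[0,0,-0.06,0,0,0,-1],[0,0,-0.06,0,0,0,-1],[0,0,-0.06,0,0,0,-1],[0,0,-0.06,0,0,0,-1],[0,0,-0.06,0,0,0,-1],[0,0,-0.06,0,0,0,-1]])

```text
clock: 32.5
tcp_pos: [0.5979, 0.0743, 0.168]
orientation: [3.131, 0.195, 0.003]
contact_force: [-0.8, -0.5, 0.2]
grip_width: 0.0851
```

```bash
python3 - <<'E'
from bk import *
go((.597,.0742,.137)); f=grab_frame("scene"); ft=grab_frame("top")
beakers(f,ft,{1:(.597,.075,0),2:(.47,.0757,0),3:(.6,.2225,0)})
E
```

```text
shift [-0.002  -0.0003  0.062 ] turn [ 0.0007  0.0003 -0.2496] grip 0.0851 F [-0.8 -0.5  0.2] t 32.5 tcp [0.5979 0.0743 0.168 ]
1 scene [0.6001 0.0702] [ 0.2 -0.9 -0.2  0.8]
2 scene [0.472  0.0713] [-0.2 -0.5  0.2  0.4]
3 top [0.6011 0.2245] [-0.1 -0.1  0.1  0.1]
3 scene [0.6064 0.22  ] [-0.   0.3  0.  -0.3]
3 both [0.6026 0.2234] [ 0.3 -0.6  0.4 -0.5 -0.   1.3  0.1  0.9]
```

Request:
step_arm(commands=[[0,0,0,0,0,-0.028,-1],[0,0,0,0,0,-0.056,-1],[0,0,0,0,0,-0.084,-1],[0,0,0,0,0,-0.112,-1],[0,0,0,0,0,-0.14,-1],[0,0,0,0,0,-0.168,-1],[0,0,0,0,0,-0.196,-1],[0,0,0,0,0,-0.224,-1],[-0.002,0,0,0.001,0,-0.25,-1],[-0.002,0,0,0.001,0,-0.25,-1]])

```text
clock: 33.95
tcp_pos: [0.5971, 0.0738, 0.1682]
orientation: [-2.081, -2.352, 0.002]
contact_force: [0.5, -0.5, -0.2]
grip_width: 0.0851
```

```bash
python3 - <<'E'
from h import *
go((.598,.0743,.139))
E
```

```text
shift [0.0007 0.0021 0.0584] turn [-0.0003 -0.      0.    ] grip 0.0851 F [ 0.5 -0.5 -0.2] t 33.95 tcp [0.5971 0.0738 0.1682]
```

Request:
step_arm(commands=[[0.001,0.002,0.03,0,0,0,-1],[0.001,0.002,0.058,0,0,0,-1],[0.001,0.002,0.058,0,0,0,-1],[0.001,0.002,0.058,0,0,0,1],[0.001,0.002,0.058,0,0,0,1],[0.001,0.002,0.058,0,0,0,1],[0.001,0.002,0.058,0,0,0,1],[0.001,0.002,0.03,0,0,0,1],[0.001,0.002,-0.03,0,0,0,1],[0.001,0.002,-0.06,0,0,0,1]], newtons=40)

```text
clock: 35.2
tcp_pos: [0.5989, 0.0745, 0.2003]
orientation: [2.082, 2.353, 0.002]
contact_force: [-0.3, -0.2, -1.2]
grip_width: 0.0636
```

```bash
python3 - <<'E'
from h import *
go((.4946,-.0594,.2))
E
```

```text
shift [-2.403e-01 -2.397e-01  2.000e-04] turn [ 0.0001 -0.0001  0.    ] grip 0.0636 F [-0.3 -0.2 -1.2] t 35.2 tcp [0.5989 0.0745 0.2003]
```

Request:
step_arm(commands=[[-0.05,-0.05,0,0,0,0,1],[-0.1,-0.1,0,0,0,0,1],[-0.15,-0.15,0,0,0,0,1],[-0.2,-0.2,0,0,0,0,1],[-0.24,-0.24,0,0,0,0,1],[-0.24,-0.24,0,0,0,0,1],[-0.24,-0.24,0.02,0,0,0,1],[-0.24,-0.24,0.05,0,0,0,1],[-0.24,-0.24,0.07,0,0,0,1],[-0.24,-0.24,0.07,0,0,0,1]])

```text
clock: 36.45
tcp_pos: [0.494, -0.0589, 0.1638]
orientation: [-2.08, -2.352, 0.001]
contact_force: [0.3, -0.4, -0.7]
grip_width: 0.0633
```

```bash
python3 - <<'E'
from h import *
go((.4946,-.0594,.144)); f=grab_frame("scene"); ft=grab_frame("top")
cv2.imwrite("pics/p5.png",np.hstack([cv2.resize(f["img"][150:260,300:450],None,fx=2.6,fy=2.6),cv2.resize(ft["img"][190:300,300:450],None,fx=2.6,fy=2.6)])[:,:,::-1])
E
```

```text
shift [-0.0011  0.0012  0.0396] turn [-0.0003 -0.0001  0.0001] grip 0.0633 F [ 0.3 -0.4 -0.7] t 36.45 tcp [ 0.494  -0.0589  0.1638]
```

View pics/p5.png

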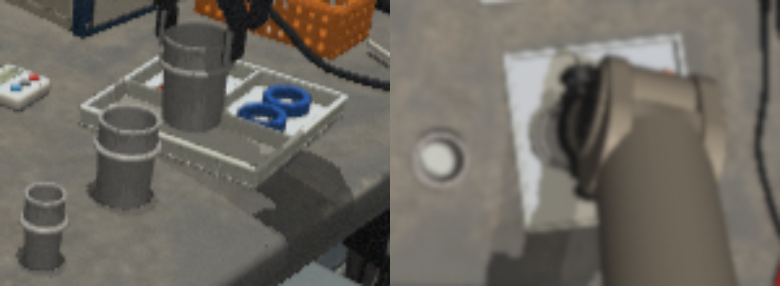

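The beaker hangs upright over the long bay in both views, so I lower and release it.

Request:
step_arm(commands=[[0,0,0.015,0,0,0,1],[0,0,0.03,0,0,0,1],[0,0,0.04,0,0,0,1],[0,0,0.04,0,0,0,1],[0,0,0.04,0,0,0,1],[0,0,0.04,0,0,0,-1],[0,0,0.04,0,0,0,-1],[0,0,0.04,0,0,0,-1],[0,0,0.04,0,0,0,-1],[0,0,0.04,0,0,0,-1]], newtons=20)

```text
clock: 37.8
tcp_pos: [0.4946, -0.0592, 0.1449]
orientation: [2.081, 2.353, 0.001]
contact_force: [0.4, -0.1, 0.3]
grip_width: 0.0854
```

Request:
step_arm(commands=[[0,0,-0.04,0,0,0,-1],[0,0,-0.1,0,0,0,-1],[0,0,-0.14,0,0,0,-1],[0,0,-0.14,0,0,0,-1],[0,0,-0.14,0,0,0,-1],[0,0,-0.14,0,0,0,-1],[0,0,-0.14,0,0,0,-1],[0,0,-0.14,0,0,0,-1],[0,0,-0.14,0,0,0,-1],[0,0,-0.14,0,0,0,-1]])

```text
clock: 39.05
tcp_pos: [0.4946, -0.0592, 0.2149]
orientation: [2.081, 2.353, 0.001]
contact_force: [0.5, 0.3, 0.8]
grip_width: 0.0851
```

```bash
python3 - <<'E'
from bk import *
f=grab_frame("scene"); ft=grab_frame("top")
beakers(f,ft,{1:(.4946,-.0594,.004),2:(.470,.0755,0)})
go((.470,.0755,.19),YAW-np.pi/2)
E
```

```text
1 top [ 0.4917 -0.0491] [-3.6  0.2  3.4 -0.2]
1 scene [ 0.4983 -0.0679] [-0.8 -1.1  0.8  0.9]
1 both [ 0.4915 -0.0539] [-2.   0.2  5.1 -0.1 -2.1  1.2 -0.2  3.7]
2 top [0.4678 0.073 ] [-0.  0.  0. -0.]
2 scene [0.472  0.0713] [-0.2 -0.5  0.2  0.4]
2 both [0.4695 0.073 ] [-0.  -0.6  0.  -0.6  0.1  0.1  0.6  1. ]
shift [ 0.2734 -0.0159  0.05  ] turn [ 0.000e+00 -1.000e-04  2.501e-01] grip 0.0851 F [-0.2 -0.9  0.1] t 39.25 tcp [ 0.4946 -0.0592  0.215 ]
```

Request:
step_arm(commands=[[0.03,0,0,0,0,0.028,-1],[0.06,0,0,0,0,0.056,-1],[0.09,0,0,0,0,0.084,-1],[0.12,-0.005,0,0,0,0.112,-1],[0.15,-0.01,0,0,0,0.14,-1],[0.18,-0.016,0,0,0,0.168,-1],[0.21,-0.016,0.02,0,0,0.196,-1],[0.24,-0.016,0.04,0,0,0.224,-1],[0.27,-0.016,0.06,0,0,0.25,-1],[0.27,-0.016,0.06,0,0,0.25,-1]])

```text
clock: 40.5
tcp_pos: [0.4697, 0.0748, 0.1844]
orientation: [3.135, 0.198, -0.001]
contact_force: [-0.0, -0.6, 1.2]
grip_width: 0.0852
```

```bash
python3 - <<'E'
from h import *
go((.470,.074,.133),YAW-np.pi/2)
E
```

```text
shift [0.0004 0.0016 0.1028] turn [0.0001 0.0001 0.0007] grip 0.0852 F [-0.  -0.6  1.2] t 40.5 tcp [0.4697 0.0748 0.1844]
```

Request:
step_arm(commands=[[0,0.001,0.06,0,0,0,-1],[0,0.001,0.103,0,0,0,-1],[0,0.001,0.103,0,0,0,-1],[0,0.001,0.103,0,0,0,-0.4],[0,0.001,0.103,0,0,0,-0.4],[0,0.001,0.103,0,0,0,1],[0,0.001,0.103,0,0,0,1],[0,0.001,0.103,0,0,0,1],[0,0.001,0.103,0,0,0,1],[0,0.001,0.103,0,0,0,1]])

```text
clock: 41.75
tcp_pos: [0.4706, 0.0746, 0.134]
orientation: [-3.135, -0.199, -0.002]
contact_force: [-0.4, 1.0, 6.9]
grip_width: 0.0547
```

Request:
step_arm(commands=[[0,0,0,0,0,0,-1],[0,0,0,0,0,0,-1],[0,0,0,0,0,0,-1],[0,0,-0.04,0,0,0,-1],[0,0,-0.07,0,0,0,-1],[0,0,-0.07,0,0,0,-1],[0,0,-0.07,0,0,0,-1],[0,0,-0.07,0,0,0,-1],[0,0,-0.07,0,0,0,-1],[0,0,-0.07,0,0,0,-1]])

```text
clock: 43.0
tcp_pos: [0.4705, 0.0745, 0.1688]
orientation: [-3.135, -0.199, -0.001]
contact_force: [-0.8, -0.3, 0.3]
grip_width: 0.0851
```

Request:
step_arm(commands=[[0,0,0,0,0,-0.028,-1],[0,0,0,0,0,-0.056,-1],[0,0,0,0,0,-0.084,-1],[0,0,0,0,0,-0.112,-1],[0,0,0,0,0,-0.14,-1],[0,0,0,0,0,-0.168,-1],[0,0,0,0,0,-0.196,-1],[0,0,0,0,0,-0.224,-1],[0,0,0,0,0,-0.25,-1],[0,0,0,0,0,-0.25,-1]])

```text
clock: 44.25
tcp_pos: [0.4705, 0.0743, 0.1688]
orientation: [2.078, 2.356, 0.002]
contact_force: [0.9, 0.5, -0.1]
grip_width: 0.0852
```

```bash
python3 - <<'E'
from h import *
go((.470,.074,.133))
E
```

```text
shift [-0.0005 -0.0011  0.0715] turn [ 0.0001 -0.0001  0.0005] grip 0.0852 F [ 0.9  0.5 -0.1] t 44.25 tcp [0.4705 0.0743 0.1688]
```

Request:
step_arm(commands=[[0,0,0.04,0,0,0,-1],[0,0,0.07,0,0,0,-1],[0,0,0.07,0,0,0,-1],[0,0,0.07,0,0,0,1],[0,0,0.07,0,0,0,1],[0,0,0.07,0,0,0,1],[0,0,0.07,0,0,0,1],[0,0,0.03,0,0,0,1],[0,0,-0.06,0,0,0,1],[0,0,-0.17,0,0,0,1]], newtons=35)

```text
clock: 45.5
tcp_pos: [0.4697, 0.0741, 0.2546]
orientation: [-2.078, -2.355, 0.001]
contact_force: [0.7, 1.1, -0.8]
grip_width: 0.0539
```

```bash
python3 - <<'E'
from h import *
go((.4946,-.0592,.255))
E
```

```text
shift [-0.2707  0.0162 -0.0007] turn [-0.0001  0.      0.0004] grip 0.0539 F [ 0.7  1.1 -0.8] t 45.5 tcp [0.4697 0.0741 0.2546]
```

Request:
step_arm(commands=[[-0.05,0,0,0,0,0,1],[-0.12,0.01,0,0,0,0,1],[-0.19,0.016,0,0,0,0,1],[-0.25,0.016,0,0,0,0,1],[-0.271,0.016,0,0,0,0,1],[-0.271,0.016,0,0,0,0,1],[-0.271,0.016,0,0,0,0,1],[-0.271,0.016,0.02,0,0,0,1],[-0.271,0.016,0.03,0,0,0,1],[-0.271,0.016,0.03,0,0,0,1]])

```text
clock: 46.75
tcp_pos: [0.4941, -0.059, 0.2389]
orientation: [-2.077, -2.355, 0.003]
contact_force: [0.9, -0.0, -1.1]
grip_width: 0.0541
```

```bash
python3 - <<'E'
from h import *
go((.4946,-.0592,.175)); f=grab_frame("scene")
cv2.imwrite("pics/p6.png",cv2.resize(f["img"][120:240,320:440],None,fx=4,fy=4,interpolation=2)[:,:,::-1])
E
```

```text
shift [-0.0005  0.0013  0.1279] turn [-0.0004 -0.      0.0005] grip 0.0541 F [ 0.9 -0.  -1.1] t 46.75 tcp [ 0.4941 -0.059   0.2389]
```

View pics/p6.png

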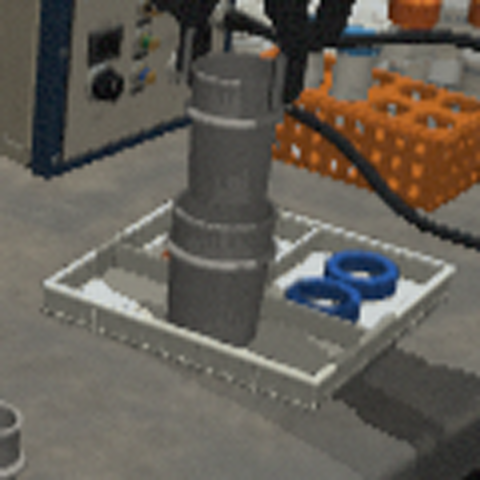

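Request:
step_arm(commands=[[0,0.001,0.02,0,0,0,1],[0,0.001,0.04,0,0,0,1],[0,0.001,0.06,0,0,0,1],[0,0.001,0.08,0,0,0,1],[0,0.001,0.1,0,0,0,1],[0,0.001,0.113,0,0,0,1],[0,0.001,0.12,0,0,0,1],[0,0.001,0.125,0,0,0,1],[0,0.001,0.126,0,0,0,1],[0,0.001,0.126,0,0,0,1]])

```text
clock: 48.05
tcp_pos: [0.4948, -0.0591, 0.1765]
orientation: [-2.078, -2.355, 0.002]
contact_force: [-0.1, 0.5, 0.0]
grip_width: 0.0544
```

Request:
step_arm(commands=[[0,0,0,0,0,0,-1],[0,0,0,0,0,0,-1],[0,0,0,0,0,0,-1],[0,0,0,0,0,0,-1],[0,0,-0.05,0,0,0,-1],[0,0,-0.12,0,0,0,-1],[0,0,-0.15,0,0,0,-1],[0,0,-0.15,0,0,0,-1],[0,0,-0.15,0,0,0,-1],[0,0,-0.15,0,0,0,-1]], newtons=20)

```text
clock: 49.3
tcp_pos: [0.4943, -0.0591, 0.2503]
orientation: [-2.077, -2.354, 0.004]
contact_force: [-0.2, -0.1, -0.2]
grip_width: 0.0854
```

```bash
python3 - <<'E'
from h import *
go((.602,.2235,.19),YAW-np.pi/2)
f=grab_frame("scene")
cv2.imwrite("pics/p7.png",cv2.resize(f["img"][120:240,320:440],None,fx=4,fy=4,interpolation=2)[:,:,::-1])
E
```

```text
shift [0.534  0.2846 0.1196] turn [-0.0004  0.0005  0.2505] grip 0.0854 F [-0.2 -0.1 -0.2] t 49.3 tcp [ 0.4943 -0.0591  0.2503]
```

View pics/p7.png

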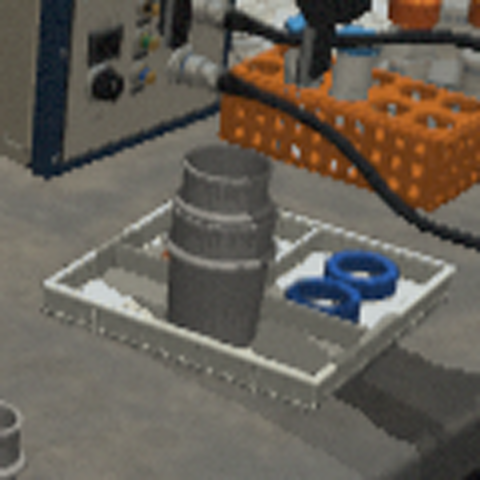

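Beaker 2 is fully nested: its bead sits on beaker 1's rim at about (222,212). Next is beaker 3.

Request:
step_arm(commands=[[0.06,0.03,0,0,0,0.028,-1],[0.12,0.06,0,0,0,0.056,-1],[0.18,0.09,0,0,0,0.084,-1],[0.24,0.13,0,0,0,0.112,-1],[0.3,0.16,0,0,0,0.14,-1],[0.36,0.19,0.03,0,0,0.168,-1],[0.42,0.22,0.06,0,0,0.196,-1],[0.48,0.25,0.09,0,0,0.224,-1],[0.534,0.285,0.12,0,0,0.25,-1],[0.534,0.285,0.12,0,0,0.25,-1]])

```text
clock: 50.6
tcp_pos: [0.6016, 0.2268, 0.1873]
orientation: [3.134, 0.203, -0.01]
contact_force: [1.0, 0.1, -0.0]
grip_width: 0.0852
```

```bash
python3 - <<'E'
from h import *
go((.602,.2235,.127),YAW-np.pi/2)
E
```

```text
shift [0.0008 0.0066 0.1207] turn [0.0002 0.001  0.0011] grip 0.0852 F [ 1.   0.1 -0. ] t 50.6 tcp [0.6016 0.2268 0.1873]
```

Request:
step_arm(commands=[[0.001,0.007,0.06,0,0.001,0.001,-1],[0.001,0.007,0.12,0,0.001,0.001,-1],[0.001,0.007,0.12,0,0.001,0.001,-1],[0.001,0.007,0.12,0,0.001,0.001,-0.2],[0.001,0.007,0.12,0,0.001,0.001,-0.2],[0.001,0.007,0.12,0,0.001,0.001,1],[0.001,0.007,0.12,0,0.001,0.001,1],[0.001,0.007,0.12,0,0.001,0.001,1],[0.001,0.007,0.12,0,0.001,0.001,1],[0.001,0.007,0.12,0,0.001,0.001,1]])

```text
clock: 51.85
tcp_pos: [0.603, 0.2236, 0.1288]
orientation: [3.136, 0.193, 0.004]
contact_force: [-0.9, 0.7, 6.9]
grip_width: 0.0437
```

Request:
step_arm(commands=[[0,0,0,0,0,0,-1],[0,0,0,0,0,0,-1],[0,0,0,0,0,0,-1],[0,0,0,0,0,0,-1],[0,0,-0.04,0,0,0,-1],[0,0,-0.07,0,0,0,-1],[0,0,-0.07,0,0,0,-1],[0,0,-0.07,0,0,0,-1],[0,0,-0.07,0,0,0,-1],[0,0,-0.07,0,0,0,-1]])

```text
clock: 53.1
tcp_pos: [0.6027, 0.2236, 0.1633]
orientation: [3.135, 0.193, 0.003]
contact_force: [-0.1, 0.5, 0.6]
grip_width: 0.0855
```

Request:
step_arm(commands=[[0,0,0,0,0,-0.028,-1],[0,0,0,0,0,-0.056,-1],[0,0,0,0,0,-0.084,-1],[0,0,0,0,0,-0.112,-1],[0,0,0,0,0,-0.14,-1],[0,0,0,0,0,-0.168,-1],[0,0,0,0,0,-0.196,-1],[0,0,0,0,0,-0.224,-1],[0,0,0,0,0,-0.25,-1],[0,0,0,0,0,-0.25,-1]])

```text
clock: 54.35
tcp_pos: [0.6027, 0.2232, 0.1631]
orientation: [2.082, 2.351, 0.001]
contact_force: [0.7, -0.1, 0.1]
grip_width: 0.0858
```

```bash
python3 - <<'E'
from h import *
go((.602,.2235,.1275))
E
```

```text
shift [ 0.0008 -0.0015  0.0711] turn [ 0.0002  0.0001 -0.0002] grip 0.0858 F [ 0.7 -0.1  0.1] t 54.35 tcp [0.6027 0.2232 0.1631]
```

Request:
step_arm(commands=[[0.001,-0.001,0.04,0,0,0,-1],[0.001,-0.001,0.071,0,0,0,-1],[0.001,-0.001,0.071,0,0,0,1],[0.001,-0.001,0.071,0,0,0,1],[0.001,-0.001,0.071,0,0,0,1],[0.001,-0.001,0.071,0,0,0,1],[0.001,-0.001,0.05,0,0,0,1],[0.001,-0.001,-0.04,0,0,0,1],[0.001,-0.001,-0.14,0,0,0,1],[0.001,-0.001,-0.22,0,0,0,1]], newtons=35)

```text
clock: 55.6
tcp_pos: [0.6024, 0.2236, 0.2761]
orientation: [2.082, 2.35, 0.004]
contact_force: [0.8, 0.7, -1.4]
grip_width: 0.0434
```

```bash
python3 - <<'E'
from h import *
go((.4948,-.0591,.2725))
E
```

```text
shift [-0.5353 -0.2817  0.0061] turn [ 0.0005 -0.0001 -0.0002] grip 0.0434 F [ 0.8  0.7 -1.4] t 55.6 tcp [0.6024 0.2236 0.2761]
```

Request:
step_arm(commands=[[-0.06,-0.03,0,0,0,0,1],[-0.15,-0.08,0,0,0,0,1],[-0.24,-0.13,0,0,0,0,1],[-0.33,-0.175,0,0,0,0,1],[-0.42,-0.22,0,0,0,0,1],[-0.5,-0.263,0,0,0,0,1],[-0.535,-0.282,0,0,0,0,1],[-0.535,-0.282,0,0,0,0,1],[-0.535,-0.282,0,0,0,0,1],[-0.535,-0.282,0,0,0,0,1]])

```text
clock: 56.85
tcp_pos: [0.4952, -0.0573, 0.2755]
orientation: [2.079, 2.353, 0.005]
contact_force: [0.5, -0.1, -1.1]
grip_width: 0.0432
```

```bash
python3 - <<'E'
from h import *
go((.4948,-.0591,.2065)); f=grab_frame("scene")
cv2.imwrite("pics/p8.png",cv2.resize(f["img"][100:240,320:440],None,fx=4,fy=4,interpolation=2)[:,:,::-1])
E
```

```text
shift [-0.0036 -0.0018  0.138 ] turn [ 0.0005 -0.0001  0.0002] grip 0.0432 F [ 0.5 -0.1 -1.1] t 56.85 tcp [ 0.4952 -0.0573  0.2755]
```

View pics/p8.png

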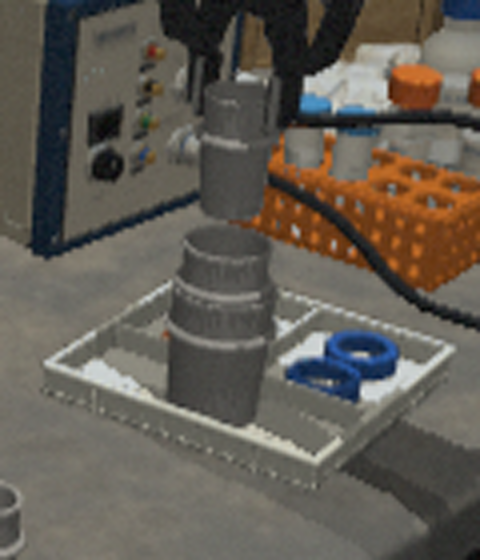

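Request:
step_arm(commands=[[-0.003,-0.001,0.01,0,0,0,1],[-0.003,-0.001,0.03,0,0,0,1],[-0.003,-0.001,0.05,0,0,0,1],[-0.003,-0.001,0.07,0,0,0,1],[-0.003,-0.001,0.09,0,0,0,1],[-0.003,-0.001,0.11,0,0,0,1],[-0.003,-0.001,0.12,0,0,0,1],[-0.003,-0.001,0.13,0,0,0,1],[-0.003,-0.001,0.136,0,0,0,1],[-0.003,-0.001,0.136,0,0,0,1]])

```text
clock: 58.15
tcp_pos: [0.495, -0.059, 0.2074]
orientation: [2.079, 2.353, 0.004]
contact_force: [0.2, -0.2, -0.6]
grip_width: 0.0434
```

Request:
step_arm(commands=[[0,0,0,0,0,0,-1],[0,0,0,0,0,0,-1],[0,0,0,0,0,0,-1],[0,0,0,0,0,0,-1],[0,0,-0.05,0,0,0,-1],[0,0,-0.12,0,0,0,-1],[0,0,-0.15,0,0,0,-1],[0,0,-0.15,0,0,0,-1],[0,0,-0.15,0,0,0,-1],[0,0,-0.15,0,0,0,-1]], newtons=20)

```text
clock: 59.4
tcp_pos: [0.4942, -0.059, 0.2812]
orientation: [2.08, 2.354, 0.002]
contact_force: [-0.3, -0.4, -0.1]
grip_width: 0.0856
```

```bash
python3 - <<'E'
from h import *
go((.4482,.2105,.175),YAW-np.pi/2)
E
```

```text
shift [ 0.5462 -0.0253  0.2128] turn [ 0.000e+00 -2.000e-04  2.502e-01] grip 0.0856 F [-0.3 -0.4 -0.1] t 59.4 tcp [ 0.4942 -0.059   0.2812]
```

Request:
step_arm(commands=[[0.06,0,0,0,0,0.028,-1],[0.12,0,0,0,0,0.056,-1],[0.18,-0.01,0,0,0,0.084,-1],[0.24,-0.015,0,0,0,0.112,-1],[0.3,-0.02,0.03,0,0,0.14,-1],[0.36,-0.025,0.08,0,0,0.168,-1],[0.42,-0.025,0.13,0,0,0.196,-1],[0.48,-0.025,0.17,0,0,0.224,-1],[0.546,-0.025,0.2,0,0,0.25,-1],[0.546,-0.025,0.21,0,0,0.25,-1]])

```text
clock: 60.65
tcp_pos: [0.4471, 0.2129, 0.1747]
orientation: [3.135, 0.2, -0.002]
contact_force: [-0.4, -0.4, -0.8]
grip_width: 0.0854
```

```bash
python3 - <<'E'
from h import *
go((.4482,.2105,.122),YAW-np.pi/2)
E
```

```text
shift [0.0017 0.0049 0.1054] turn [0.0001 0.0002 0.0008] grip 0.0854 F [-0.4 -0.4 -0.8] t 60.65 tcp [0.4471 0.2129 0.1747]
```

Request:
step_arm(commands=[[0.002,0.005,0.05,0,0,0.001,-1],[0.002,0.005,0.105,0,0,0.001,-1],[0.002,0.005,0.105,0,0,0.001,-0.4],[0.002,0.005,0.105,0,0,0.001,0],[0.002,0.005,0.105,0,0,0.001,0],[0.002,0.005,0.105,0,0,0.001,1],[0.002,0.005,0.105,0,0,0.001,1],[0.002,0.005,0.105,0,0,0.001,1],[0.002,0.005,0.105,0,0,0.001,1],[0.002,0.005,0.105,0,0,0.001,1]])

```text
clock: 61.9
tcp_pos: [0.4491, 0.211, 0.1232]
orientation: [-3.135, -0.19, -0.001]
contact_force: [-0.6, 0.5, 6.0]
grip_width: 0.034
```

Request:
step_arm(commands=[[0,0,0,0,0,0,-1],[0,0,0,0,0,0,-1],[0,0,0,0,0,0,-1],[0,0,0,0,0,0,-1],[0,0,-0.04,0,0,0,-1],[0,0,-0.07,0,0,0,-1],[0,0,-0.07,0,0,0,-1],[0,0,-0.07,0,0,0,-1],[0,0,-0.07,0,0,0,-1],[0,0,-0.07,0,0,0,-1]])

```text
clock: 63.15
tcp_pos: [0.4489, 0.2108, 0.1578]
orientation: [-3.136, -0.19, 0.0]
contact_force: [-0.3, 1.1, -0.3]
grip_width: 0.0853
```

Request:
step_arm(commands=[[0,0,0,0,0,-0.028,-1],[0,0,0,0,0,-0.056,-1],[0,0,0,0,0,-0.084,-1],[0,0,0,0,0,-0.112,-1],[0,0,0,0,0,-0.14,-1],[0,0,0,0,0,-0.168,-1],[0,0,0,0,0,-0.196,-1],[0,0,0,0,0,-0.224,-1],[0,0,0,0,0,-0.25,-1],[0,0,0,0,0,-0.25,-1]])

```text
clock: 64.4
tcp_pos: [0.4489, 0.2106, 0.1575]
orientation: [-2.085, -2.349, 0.0]
contact_force: [0.0, 0.6, 0.5]
grip_width: 0.0854
```

```bash
python3 - <<'E'
from h import *
go((.4482,.2105,.1225))
E
```

```text
shift [ 0.     -0.0013  0.0701] turn [-0.0001 -0.0001 -0.0004] grip 0.0854 F [0.  0.6 0.5] t 64.4 tcp [0.4489 0.2106 0.1575]
```

Request:
step_arm(commands=[[0.001,0,0.04,0,0,0,-1],[0.001,0,0.07,0,0,0,-1],[0.001,0,0.07,0,0,0,1],[0.001,0,0.07,0,0,0,1],[0.001,0,0.07,0,0,0,1],[0.001,0,0.07,0,0,0,1],[0.001,0,0.07,0,0,0,1],[0.001,0,0.05,0,0,0,1],[0.001,0,-0.04,0,0,0,1],[0.001,0,-0.14,0,0,0,1]], newtons=35)

```text
clock: 65.65
tcp_pos: [0.4484, 0.2106, 0.2286]
orientation: [-2.084, -2.349, 0.003]
contact_force: [1.0, 0.2, -0.2]
grip_width: 0.033
```

```bash
python3 - <<'E'
from h import *
go((.4949,-.059,.3))
E
```

```text
shift [-0.5466  0.028  -0.1427] turn [-0.0003  0.     -0.0005] grip 0.033 F [ 1.   0.2 -0.2] t 65.65 tcp [0.4484 0.2106 0.2286]
```

Request:
step_arm(commands=[[0,0,-0.08,0,0,0,1],[-0.04,0,-0.143,0,0,0,1],[-0.13,0.01,-0.143,0,0,0,1],[-0.22,0.01,-0.143,0,0,0,1],[-0.31,0.02,-0.143,0,0,0,1],[-0.4,0.02,-0.143,0,0,0,1],[-0.48,0.025,-0.143,0,0,0,1],[-0.546,0.028,-0.143,0,0,0,1],[-0.546,0.028,-0.143,0,0,0,1],[-0.546,0.028,-0.143,0,0,0,1]])

```text
clock: 66.9
tcp_pos: [0.4947, -0.0581, 0.3003]
orientation: [-2.084, -2.349, 0.002]
contact_force: [0.4, 0.5, -0.9]
grip_width: 0.0332
```

```bash
python3 - <<'E'
from h import *
go((.4949,-.059,.239)); f=grab_frame("scene")
cv2.imwrite("pics/p9.png",cv2.resize(f["img"][80:230,320:440],None,fx=4,fy=4,interpolation=2)[:,:,::-1])
E
```

```text
shift [-0.0019  0.0005  0.1227] turn [-0.0003 -0.     -0.0004] grip 0.0332 F [ 0.4  0.5 -0.9] t 66.9 tcp [ 0.4947 -0.0581  0.3003]
```

View pics/p9.png

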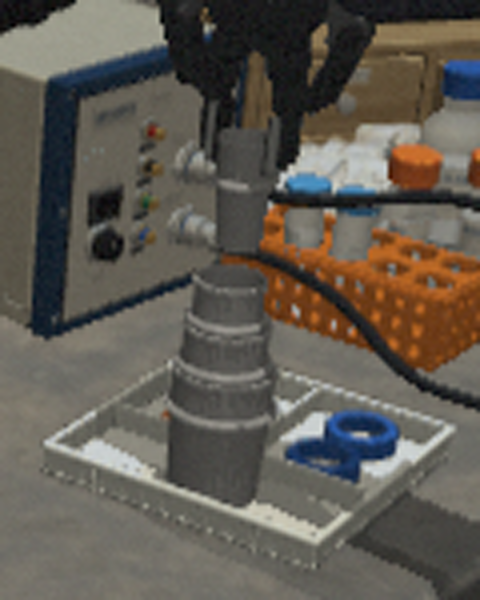

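Beaker 3 is home and beaker 4 is centred above it, so I lower it.

Request:
step_arm(commands=[[-0.002,0,0.01,0,0,0,1],[-0.002,0,0.03,0,0,0,1],[-0.002,0,0.05,0,0,0,1],[-0.002,0,0.07,0,0,0,1],[-0.002,0,0.085,0,0,0,1],[-0.002,0,0.1,0,0,0,1],[-0.002,0,0.11,0,0,0,1],[-0.002,0,0.118,0,0,0,1],[-0.002,0,0.122,0,0,0,1],[-0.002,0,0.122,0,0,0,1]])

```text
clock: 68.2
tcp_pos: [0.4947, -0.0586, 0.2393]
orientation: [-2.083, -2.35, 0.002]
contact_force: [0.8, -0.1, -0.7]
grip_width: 0.0335
```

Release, rise, then move aside so both cameras see the result.

Request:
step_arm(commands=[[0,0,0,0,0,0,-0.5],[0,0,0,0,0,0,-0.5],[0,0,0,0,0,0,-0.5],[0,0,0,0,0,0,-0.5],[0,0,-0.05,0,0,0,-0.5],[0,0,-0.12,0,0,0,-0.5],[0,0,-0.16,0,0,0,-0.5],[0,0,-0.16,0,0,0,-0.5],[0,0,-0.16,0,0,0,-0.5],[0,0,-0.16,0,0,0,-0.5]])

```text
clock: 69.45
tcp_pos: [0.4943, -0.0586, 0.3182]
orientation: [-2.082, -2.349, 0.004]
contact_force: [-0.5, -0.3, -0.4]
grip_width: 0.0635
```

Request:
step_arm(commands=[[0.1,0,0,0,0,0,-0.5],[0.2,0,0,0,0,0,-0.5],[0.3,0,0,0,0,0,-0.5],[0.4,0,0,0,0,0,-0.5],[0.5,0,0,0,0,0,-0.5],[0.6,0,0,0,0,0,-0.5],[0.7,0,0,0,0,0,-0.5],[0.8,0,0,0,0,0,-0.5],[0.8,0,0,0,0,0,-0.5],[0.8,0,0,0,0,0,-0.5]])

```text
clock: 70.7
tcp_pos: [0.4462, 0.3377, 0.3174]
orientation: [-2.082, -2.349, 0.007]
contact_force: [-0.7, -0.6, 0.8]
grip_width: 0.0639
```

```bash
python3 - <<'E'
from bk import *
print(cur()); f=grab_frame("scene"); ft=grab_frame("top"); caps(f,ft)
for a,b in(("scene",f),("top",ft)):
  for th in("timer","glass_beaker","tape"): print(a,th,[np.round(d["extent"]).tolist() for d in search_frame(th,b)[:1]])
beakers(f,ft,{1:(.4948,-.059,.004),2:(.4948,-.059,.041),3:(.4948,-.059,.078),4:(.4948,-.059,.115)})
A=cv2.resize(f["img"][100:240,310:440],None,fx=3,fy=3,interpolation=2);B=cv2.resize(ft["img"][160:300,310:440],None,fx=3,fy=3,interpolation=2)
cv2.imwrite("pics/p10.png",np.hstack([A,B])[:,:,::-1])
E
```

```text
(array([3.000e-01, 4.571e+02, 3.174e+02]), array([0.993, 0.12 ]), array([-0.7, -0.6,  0.8]), 0.0639, 70.7)
small [ 0.5955 -0.3831] [ 12.9  27.5 -12.7 -27.7] both None None area 1280
small [ 0.6372 -0.5384] [ 1.5  1.1 -1.5 -1.1] both None None area 175
small [ 0.5894 -0.585 ] [ 0.9  2.1 -0.9 -2.1] both None None area 182
small [ 0.5557 -0.126 ] [ 3.3 -0.8 -3.3  0.8] both None None area 123
small [ 0.5607 -0.1887] [-0.8 -1.3  0.8  1.3] both None None area 64
small [ 0.5337 -0.3588] [ 4.3  7.2 -4.3 -7.2] both None None area 310
ring [1.0491 0.1574] [-4.6 -4.8  4.5  4.8] both None None area 40
ring [0.9828 0.4873] [-4.  -4.2  4.   4.2] both None None area 64
ring [0.7898 0.2078] [-2.7 -3.1  2.7  3.1] both None None area 96
ring [ 0.659  -0.6423] [-8.  -3.2  7.9  3.1] both None None area 25
ring [ 0.4621 -0.1882] [-0.6 -1.5  0.6  1.5] both None None area 49
ring [ 0.4556 -0.1258] [-4.5 -1.5  4.5  1.5] both None None area 27
scene timer [[224.0, 213.0, 38.0, 28.0]]
scene glass_beaker [[253.0, 180.0, 27.0, 39.0]]
scene tape [[223.0, 215.0, 38.0, 30.0]]
top timer [[342.0, 180.0, 25.0, 26.0]]
top glass_beaker [[302.0, 160.0, 23.0, 28.0]]
top tape [[253.0, 172.0, 37.0, 30.0]]
1 top [ 0.4904 -0.0576] [-4.8 -3.3  4.4  3.3]
1 scene [ 0.4848 -0.0476] [-0.5 -5.3  0.5  4.4]
1 both [ 0.4895 -0.0553] [-5.5 -3.   3.6  3.6 -0.1 -6.7  0.8  2.8]
2 top [ 0.4893 -0.0518] [-3.1 -1.8  2.9  1.8]
3 top [ 0.4939 -0.0665] [-2.  -2.3  1.9  2.3]
4 top [ 0.4928 -0.0601] [-0.1 -0.6  0.1  0.6]
```

View pics/p10.png

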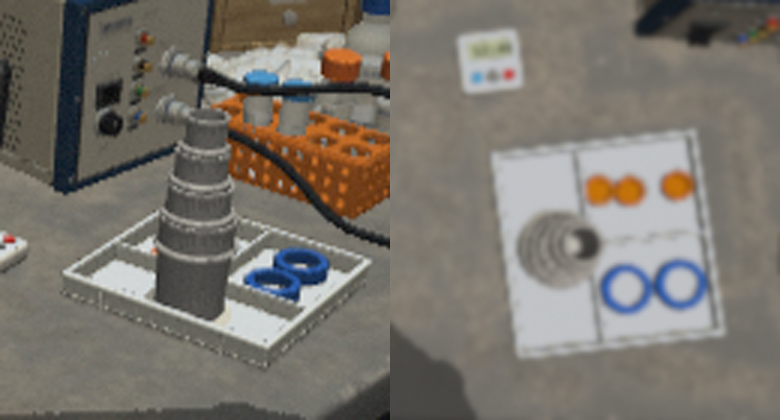

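All four beads are evenly spaced and the caps are sorted: three orange in the far bay, two blue rings in the near one. The orange cap nearest the partition sits at about y = +3 mm, against a limit of 10 mm. I'm handing in.

```bash
python3 -c "
from bench import r
print(r.hand_in())"
```

```text
the job is handed in; nothing more can be done
None
```

The ware is put away and I handed the job in at about 71 s of the 210 s; the hand-in gave no verdict.

- **Beakers:** The largest stands on the long bay's floor. The other three are nested in it in size order.
- **Caps:** The three orange screw caps are in the far short bay and the two blue ring caps in the near one. The pink and turquoise look-alikes stay on the bench.

**Last checks**
- **Nesting:** In both final pictures the stack is upright with evenly spaced beads. Each nested beaker was released within about 1.5 mm of its fully home height, with under about 1 N on the wrist. The arm's own position readings put beaker 1 at about (0.495, -0.059), the middle of the long bay.
- **Caps:** By estimate, the screw cap nearest the partition sits at about y = +3 mm in the insert's frame, against a limit of +10 mm. The other caps are well inside their bays.
- **Bystanders:** The timer, glass beaker and tape show within 2 pixels of their starting place in the top view.

**Checks that disagreed**
- The model fits of the nested beakers were unreliable because the beakers hide one another: residuals reached about 7 pixels and the fitted positions scattered by about 10 mm. I relied on the arm's position and the pictures instead.
- In the last side view the "timer" detection was really the tape, so the side view did not check the timer.

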